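Turn the drying dog biscuit and send its tray home

TASK

Use the turner to flip the big dog biscuit over on the drawn-out drying tray, keeping it low over the tray, so that it ends whole and flat on the tray's ribs with its pricked face down; nothing but the turner may touch it. Then put the turner back on its wooden rest, as it lay, and push the tray fully home into the dryer; leave the other things on the bench where they are.

Things in the scene. Friction and masses are not known exactly. Their poses are not given: they have to be found in the camera images.
- turner: Steel turner, round wooden handle, 0.17 kg, balance point about x +55 mm. Origin: middle of the handle, on its axis; +x along the handle to the blade tip, +z up. Handle 22 mm diameter, x -65 to +65 mm; a thin cranked shank leads down to the blade. It starts level: blade flat on the mat, handle end in the rest, handle axis 46 mm above the mat
- turner_blade (a point): Centre of the blade's top face: turner x 152.5, y 0, z -43.5 mm; axes as the turner's. The flat stiff blade is 95 mm long (turner x 105 to 200), 38 mm wide, 2.5 mm thick, parallel to the handle; its underside is 46 mm below the handle's axis
- rest: Small fixed wooden block holding the handle near its end; origin under its centre on the mat, +x along the handle to the blade. Foot 44 x 80 x 8 mm. At the start the turner's origin is 52 mm ahead (+x) of the rest's origin, 46 mm up, axes parallel
- rest_notch (a point): Floor of the rest's notch, 35 mm above the mat: the handle lies on it. The block is 20 mm along the handle; the notch is 29 mm wide between two cheeks that end 49 mm above the mat
- biscuit: Hard-baked rigid oblong dog biscuit, 110 mm (its x) x 75 mm (y) x 12 mm, about 0.09 kg. Origin: its centre; +z out of its pricked face (3 rows of 5 dark holes on a paler panel), up at the start; the other face is plain. It lies across two tray ribs (its x across them, within 0.08 rad), centred within 5 mm over the gap between them
- tray: Loose steel drying tray, 236 mm (x) x 200 mm (y), 0.6 kg, on the dryer's deck; origin: centre of its underside; +y into the dryer. Floor 3 mm thick. Walls 24 mm high along both sides (inner faces x = +-115) and the +y end; the -y end is open, with a pull bar ahead of it. Pushed in the middle it slides with about 3 to 8 N
- tray_in (a point): Centre of the tray at the level of its rib tops (tray x 0, y 0, z 17 mm). Four ribs run along y, 4 mm wide, 14 mm high from the floor, at x = -81, -27, 27, 81 mm. The biscuit starts over the gap at x = 54, its centre 6 mm above the rib tops; below it that gap (50 mm wide, 14 mm high) is free for the turner blade, from the open -y end
- tray_bar (a point): Outer (-y) face of the tray's pull bar, at its middle: tray x 0, y -142, z 21 mm. The bar is 44 mm wide (x), 8 mm thick, 14 mm high. Push here along +y to send the tray in; pushed well away from the middle the tray cocks between its guides and binds
- dryer: Fixed white bench dryer, housing 320 mm wide (x), 240 deep (y 0 to 240), 158 high. Origin: on the bench, middle of the mouth's plane; +y into the mouth (260 wide, 75 mm high). The tray slides along y; fully home its origin is at y +102 mm, against a stop, only the pull bar standing out; at the start y -43 to -68
- dryer_mouth (a point): Middle of the mouth on the deck's top face, 8 mm above the bench. The deck, on which the tray lies, reaches 175 mm out in front (-y). Two guide flanges, 239 mm apart inside and 26 mm high above the bench, begin 30 mm in front of the mouth and run in to the stop; the drawn-out tray is held between them only by its last 60 to 90 mm
- canister: bystander: closed yellow canister, 96 mm diameter, 165 mm tall; origin under its centre
- pin_brush: bystander: wooden pin brush lying pins up, 200 mm long, 30 mm high; origin at bench height near its middle, head to +x
- flea_comb: bystander: flat steel comb 100 x 45 mm, 8 mm high; origin under its middle
- chew_bone: bystander: blue nylon chew bone 132 mm long (x), 58 mm wide, 32 mm high; origin under its middle
- glass_dish: bystander: small glass dish 84 mm across, 30 mm high; origin under its centre
There are look-alikes about, which are no part of the job. Of the things that look like the rest, take the one that is farthest to the robot's left at the start. What is shaped like the biscuit but red is not meant.

How it is judged:
By the outcome, as a careful person would: the job done as asked, in the order asked, and still so for the second after the job is handed in, with the robot touching nothing.
It also fails if it takes over 58 s, if anything falls off the work surface, if the arm or the gripper's body presses on something with over 40 N, if the wrist force passes 120 N, or if a joint passes its speed limit or range.

ROBOT

A 6-joint arm with a two-finger parallel gripper is mounted at the origin on the work surface. World frame = base frame: x ahead of the robot, y to its left, z up, the work surface at z = 0. Lengths are in mm, angles in rad, forces in N, time in s.
With the tool pointing down it reaches from about 275 to 1000 mm from the base axis. Payload 8.4 kg.
Tool frame: the origin (TCP) lies at the centre of the arm's flange, where the gripper is bolted on; the fingertips stand 173 mm ahead of it and the grasp point (between the pads) lies 155 mm ahead of it (tcp_to_tips is the distance from the TCP to the fingertips, in mm); z points along the fingers, x is the direction in which the jaws open and shut, and the axes are right-handed (so a half turn about z gives the same grasp; the last joint's range is limited). The gripper opens to 85 mm and grips with 20 to 120 N. Pads are 22 mm wide; open, the fingers measure 114 mm over their backs; the gripper's body (76 mm by 85 mm) begins 54 mm behind the grasp point. The pads swing forward as they close: fully open they stand 13 mm farther back than shut.
Start: joints at [1.174, 0.353, 1.633, -0, 1.155, -0.002], TCP at [240.389, 576.925, 404.681] pointing down, gripper open.
Joint ranges: [-2.63, 2.63], [-0.92, 2.1], [0.06, 2.66], [-1.3, 4.44], [0, 2.69], [-3.02, 3.02]. Speed limits (rad/s): [2.22, 2.22, 2.79, 3.14, 3.14, 3.14].

INTERFACE

Orientations are given as [roll, pitch, yaw] about the fixed x, y, z axes, in that order (R = Rz(yaw) Ry(pitch) Rx(roll)).
In Python, from rig import sense, grab_frame, camera_info, sign_off, tcp_to_tips gives the robot as it stands.
- The arm moves only by the shell command python3 -m creep 'ROWS' [FORCE]. ROWS is text: rows parted by semicolons, each of 5 numbers parted by spaces: the opening in per cent of the stroke, from 0 (shut) to 100 (fully open), then the shift along the tool's x, y, z in cm, then the turn about the tool's z in degrees. In form: fingers tx ty tz roll; .... A call has 1 to 20 rows; each row is the pose to reach, as a shift and turn from the pose measured when the call began, along the tool's axes at that moment; what a row does not reach only later rows make up. A row lasts 1/10 s, in which the tool goes at most 50 mm and 8.59 degrees, less where a joint would pass 70% of its speed; a pose out of reach is approached as far as the arm can. A call with a gripper value outside its range is refused whole. The fingers move at their own pace and stop on an object; FORCE is the grip in N (left out, the last holds). Time passes only in rows, so rows that repeat a pose let the fingers close. It gives the time, the measured TCP pose, the force and the opening at its end, in the units of the state.
- sense(): the state, without advancing time (a new reading comes with each control period).
- grab_frame(name): name is "side" or "top"; returns (picture, depth): 384x512x3 uint8, blue, green, red; 384x512 float32, mm along the optical axis (not along the pixel's ray), 0 where there is no reading.
- camera_info(name): a dict with "vertical_fov" (degrees; the focal length in pixels is half the picture's height over the tangent of half this angle, whatever the lens; pixels are square), "cx", "cy" (the principal point, pixels), "D" ([k1, k2, p1, p2, k3] as OpenCV has them; the pictures are not rectified), "world_to_cam" (4x4, takes a point from world to camera coordinates). Camera axes: x right, y down, z forward; pixel columns grow to the right and rows downward; lengths in mm; the calibration is good to about 2 mm. A picture is of the moment at which its call begins. camera_info takes no time and is no camera call.
- sign_off(): hands the job in, once; it reports no verdict.
The state is a dict: "clock": time; "qpos": joint angles; "qvel": joint speeds; "joint_efforts": joint torques, N m; "eef_pos": TCP position; "tcp_rot": TCP orientation; "contact_force": force on the tool from outside, world axes, zero at the start; "wrist_torque": the same for the moment, N m; "opening": opening from 0.0 (shut) to 1.0 (fully open).
Only numpy, scipy, OpenCV 4.12 (cv2) and the standard library are available. Lean on these libraries where they do the work, as an engineer would, in place of code of your own. Each camera call takes 0.05 s, during which the arm holds its last target.

## Working session

There is one attempt and no reset: what is moved stays moved. The work goes in short steps, Python scripts to look and compute and a shell command to move; the robot and the scene stay as the last step left them, time stands still between calls to the robot, and variables do not carry over. Pictures are saved under pics/ and viewed, and the job is handed in when it is done.

```bash
ls; mkdir -p pics
cat > h.py <<'E'
import numpy as np, cv2, pickle
from rig import sense, grab_frame, camera_info
def K(n):
    c=camera_info(n); f=192/np.tan(np.radians(c['vertical_fov'])/2)
    return np.array([[f,0,c['cx']],[0,f,c['cy']],[0,0,1]]),np.array(c['D'],float),np.array(c['world_to_cam'])
def ray(n,uv):
    k,d,T=K(n); uv=np.array(uv,float).reshape(-1,1,2)
    p=cv2.undistortPoints(uv,k,d).reshape(-1,2); r=np.c_[p,np.ones(len(p))]
    R=T[:3,:3]; return -R.T@T[:3,3], r@R
def plane(n,uv,z):
    o,r=ray(n,uv); return o+r*((z-o[2])/r[:,2])[:,None]
def proj(n,P):
    k,d,T=K(n); P=np.array(P,float).reshape(-1,3); 
    return cv2.projectPoints(P,cv2.Rodrigues(T[:3,:3])[0],T[:3,3],k,d)[0].reshape(-1,2)
def depthpts(n,uv,dep):
    o,r=ray(n,uv); uv=np.array(uv).astype(int); return o+r*dep[uv[:,1],uv[:,0]][:,None]
def snap(tag,names=('side','top')):
    out={}
    for n in names:
        im,d=grab_frame(n); cv2.imwrite(f'pics/{tag}_{n}.png',im); np.savez(f'pics/{tag}_{n}.npz',im=im,d=d); out[n]=(im,d)
    return out
def load(tag,n):
    z=np.load(f'pics/{tag}_{n}.npz'); return z['im'],z['d']
E
python3 - <<'E'
from h import *
snap('a')
print(sense())
for n in('side','top'):
    c=camera_info(n);print(n,c['vertical_fov'],c['D'],c['cx'],c['cy']);T=np.array(c['world_to_cam']);print(-T[:3,:3].T@T[:3,3],T[:3,:3].round(3).tolist())
E
```

```text
pics
{'clock': 0.1, 'qpos': array([ 1.17358529e+00,  3.53553040e-01,  1.63406601e+00,  2.81645611e-05,
        1.15520204e+00, -2.40655566e-03]), 'qvel': array([ 0.00043955, -0.00076314, -0.00174617,  0.00092706, -0.0010266 ,
        0.00278604]), 'joint_efforts': array([ 1.05092728e-03, -6.06350255e+01, -3.42818499e+01,  1.03202681e-04,
        4.11343121e-03,  3.82809858e-06]), 'eef_pos': array([240.30805309, 576.71966702, 404.05009838]), 'tcp_rot': array([-3.14156394e+00,  1.22836600e-03,  1.17598047e+00]), 'contact_force': array([-0.46680611, -0.4707273 ,  0.42750087]), 'wrist_torque': array([-0.01210198,  0.01929614, -0.00786149]), 'opening': 1.0009642502086016}
side 49.63053338786178 [-0.02700418  0.          0.          0.          0.        ] 255.74555684790852 191.02874448774196
[ 405.8040326  -899.69864383  800.43818521] [[0.959, -0.284, 0.0], [-0.194, -0.655, -0.73], [0.207, 0.7, -0.684]]
top 56.68033015800792 [-0.07264637  0.          0.          0.          0.        ] 259.6894677646851 188.49615843550345
[ 562.46099901 -152.31518948  897.35865123] [[-0.029, -0.999, -0.024], [-0.997, 0.031, -0.072], [0.073, 0.022, -0.997]]
```

View pics/a_side.png

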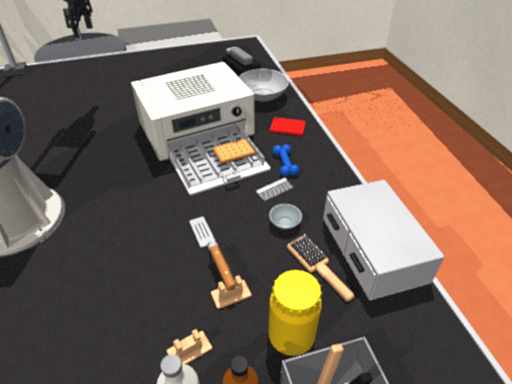

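View pics/a_top.png

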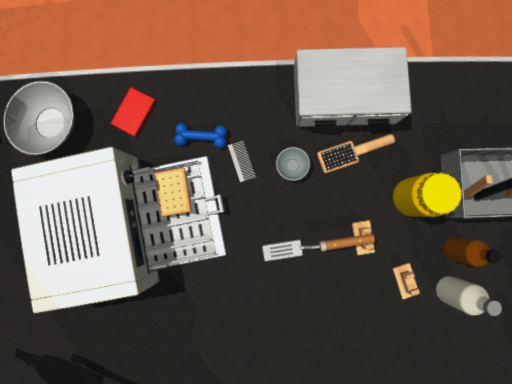

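Run:
```python
from h import *
im,d=load('a','top')
a=cv2.resize(im[140:285,110:240],None,fx=5,fy=5,interpolation=cv2.INTER_CUBIC)[:600]
cv2.imwrite('pics/crop_tray.png',cv2.resize(im[145:275,110:240],None,fx=4.6,fy=4.6,interpolation=cv2.INTER_CUBIC))
cv2.imwrite('pics/crop_turn.png',cv2.resize(im[205:310,250:430],None,fx=4.4,fy=4.4,interpolation=cv2.INTER_CUBIC))
```

```text
(no output)
```

View pics/crop_tray.png

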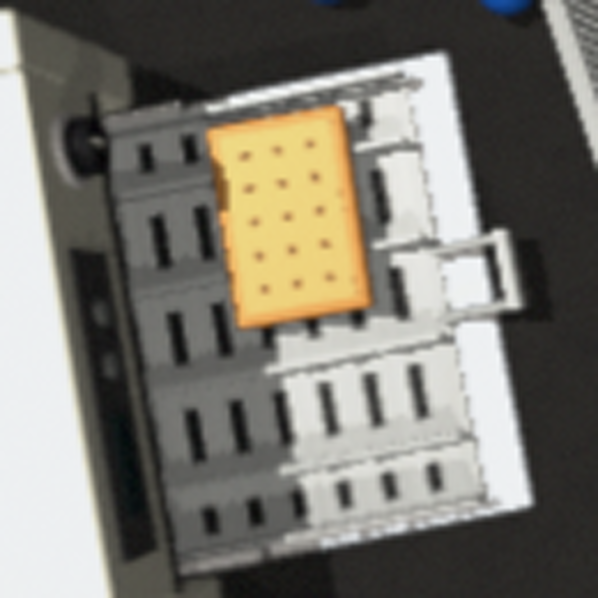

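View pics/crop_turn.png

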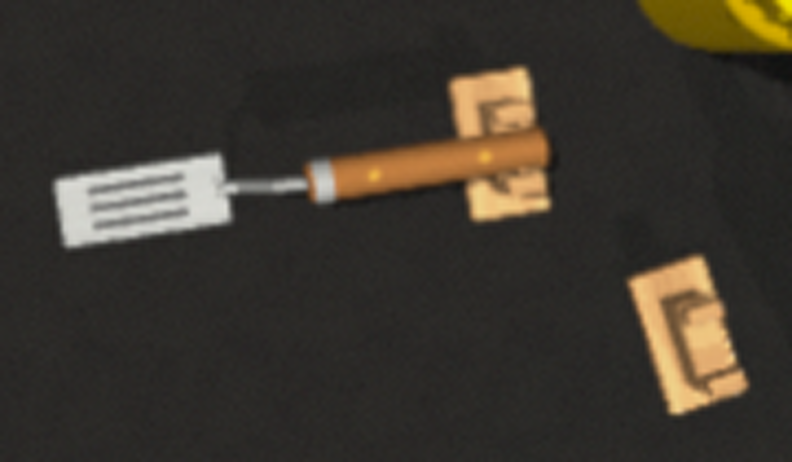

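```bash
cat > meas.py <<'E'
from h import *
import sys
def cloud(tag,n,box):
    im,d=load(tag,n); u0,v0,u1,v1=box
    uu,vv=np.meshgrid(np.arange(u0,u1),np.arange(v0,v1)); uv=np.c_[uu.ravel(),vv.ravel()]
    P=depthpts(n,uv,d); ok=d[uv[:,1],uv[:,0]]>0
    return P[ok],uv[ok],im[uv[ok][:,1],uv[ok][:,0]]
def rect(pts):
    (c),(w,h),a=cv2.minAreaRect(np.array(pts,np.float32)); b=cv2.boxPoints(((c),(w,h),a)); return c,(w,h),b
E
python3 - <<'E'
from meas import *
for n in('top',):
  P,uv,col=cloud('a',n,(105,140,250,290))
  np.set_printoptions(suppress=True,precision=1,linewidth=170)
  im,d=load('a','top')
  hsv=cv2.cvtColor(im,cv2.COLOR_BGR2HSV)
  m=cv2.inRange(hsv,(8,110,120),(25,255,255)); m[:, :110]=0;m[:,230:]=0;m[:140]=0;m[290:]=0
  cs,_=cv2.findContours(m,cv2.RETR_EXTERNAL,cv2.CHAIN_APPROX_NONE); c=max(cs,key=cv2.contourArea)
  mm=np.zeros_like(m);cv2.drawContours(mm,[c],-1,255,-1)
  vv,uu=np.nonzero(mm); Pb=depthpts('top',np.c_[uu,vv],d); print('biscuit z pct',np.percentile(Pb[:,2],[5,25,50,75,95]))
  W=plane('top',c.reshape(-1,2),37); r=rect(W[:,:2]); print(r)
  for lo in range(0,60,2):
     print(lo,((P[:,2]>=lo)&(P[:,2]<lo+2)).sum(),end=' ')
E
# side too
python3 - <<'E'
from meas import *
np.set_printoptions(suppress=True,precision=1,linewidth=170)
im,d=load('a','side')
cv2.imwrite('pics/crop_sidetray.png',cv2.resize(im[110:205,150:280],None,fx=6,fy=6,interpolation=cv2.INTER_CUBIC))
hsv=cv2.cvtColor(im,cv2.COLOR_BGR2HSV)
m=cv2.inRange(hsv,(8,110,120),(25,255,255)); m[:, :180]=0;m[:,280:]=0;m[:110]=0;m[200:]=0
cs,_=cv2.findContours(m,cv2.RETR_EXTERNAL,cv2.CHAIN_APPROX_NONE); c=max(cs,key=cv2.contourArea)
mm=np.zeros_like(m);cv2.drawContours(mm,[c],-1,255,-1)
vv,uu=np.nonzero(mm); Pb=depthpts('side',np.c_[uu,vv],d); print('biscuit z pct',np.percentile(Pb[:,2],[5,25,50,75,95]))
W=plane('side',c.reshape(-1,2),37); print(rect(W[:,:2]))
E
```

```text
biscuit z pct [34.4 36.5 37.5 38.5 40.2]
((623.8836059570312, 80.50677490234375), (109.8729019165039, 75.3827133178711), array([[564.1, 110. ],
       [574.9,  35.4],
       [683.6,  51. ],
       [672.9, 125.6]], dtype=float32))
0 3704 2 1247 4 259 6 528 8 1291 10 2236 12 1460 14 232 16 59 18 41 20 70 22 110 24 244 26 203 28 101 30 109 32 133 34 237 36 627 38 451 40 84 42 9 44 8 46 5 48 7 50 8 52 8 54 3 56 9 58 6 biscuit z pct [29.9 34.4 35.9 37.  38.5]
((624.4249877929688, 74.41867065429688), (113.32862854003906, 81.30120849609375), array([[562.8, 107.1],
       [573.7,  26.6],
       [686. ,  41.7],
       [675.1, 122.3]], dtype=float32))
```

View pics/crop_sidetray.png

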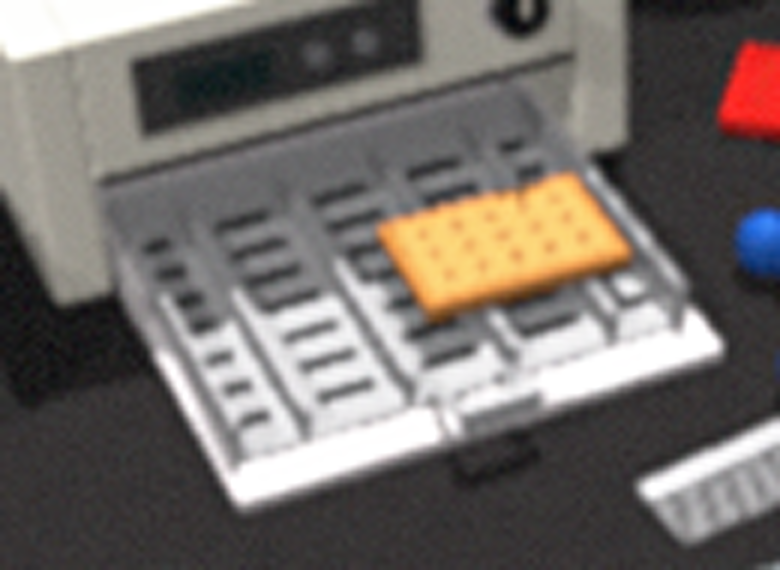

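Run:
```python
from meas import *
np.set_printoptions(suppress=True,precision=2,linewidth=170)
im,d=load('a','top'); g=cv2.cvtColor(im,cv2.COLOR_BGR2GRAY).astype(float)
# deck front edge: subpixel, bright->dark scanning rightwards
pts=[]
for v in list(range(163,188))+list(range(222,250)):
    row=g[v]; cu=int(round(206.7+(v-157)*(225.9-206.7)/(254.3-157)))
    seg=row[cu-6:cu+7]; t=(seg[:4].mean()+seg[-3:].mean())/2
    for i in range(len(seg)-1):
        if seg[i]>=t>seg[i+1] : pts.append((cu-6+i+(seg[i]-t)/(seg[i]-seg[i+1]),v)); break
W=plane('top',pts,8)[:,:2]
l=cv2.fitLine(W.astype(np.float32),cv2.DIST_HUBER,0,.01,.01).ravel(); print('deck front',l, 'ang',np.degrees(np.arctan2(l[1],l[0])), len(W))
# roof rear/front edges of dryer: side edges at z=158
th=np.arctan2(l[1],l[0]); th=th if abs(th)<1.57 else th-np.pi*np.sign(th)
print(th)
ex=np.array([np.cos(th),np.sin(th)]); ey=np.array([-ex[1],ex[0]])
P,uv,col=cloud('a','top',(130,145,235,280))
s=P[:,:2]@ex; t=P[:,:2]@ey
b=np.array([623.9,80.5]); s-=b@ex; t-=b@ey
# rib bands: bright-front region t in (-75..-40) per z
for (t0,t1) in((-75,-42),(45,80)):
  sel=(t>t0)&(t<t1)
  H=[]
  for k in range(-190,80,3):
    q=P[sel&(s>=k)&(s<k+3),2]; H.append((k,len(q),np.round(np.percentile(q,80),0) if len(q) else -1))
  print(t0,' '.join(f'{a}:{int(c)}' for a,_,c in H))
sel=(t<-75)&(P[:,2]>22)&(P[:,2]<50)
print(np.c_[s,t,P[:,2]][sel][:60])
```

```text
deck front [  0.99   0.17 584.68 -22.44] ang 9.723546 53
0.16970791
-75 -190:1 -187:2 -184:2 -181:1 -178:9 -175:9 -172:10 -169:34 -166:26 -163:12 -160:13 -157:12 -154:11 -151:12 -148:11 -145:12 -142:13 -139:13 -136:13 -133:26 -130:20 -127:12 -124:13 -121:12 -118:13 -115:13 -112:12 -109:12 -106:12 -103:12 -100:12 -97:13 -94:13 -91:12 -88:12 -85:12 -82:13 -79:25 -76:17 -73:13 -70:17 -67:14 -64:13 -61:12 -58:13 -55:12 -52:12 -49:12 -46:12 -43:12 -40:13 -37:13 -34:17 -31:14 -28:13 -25:25 -22:25 -19:12 -16:12 -13:13 -10:12 -7:13 -4:13 -1:12 2:12 5:12 8:12 11:13 14:11 17:12 20:13 23:12 26:13 29:26 32:25 35:12 38:13 41:14 44:13 47:13 50:12 53:12 56:12 59:12 62:14 65:32 68:18 71:11 74:10 77:2
45 -190:3 -187:53 -184:2 -181:1 -178:102 -175:90 -172:76 -169:117 -166:34 -163:82 -160:13 -157:117 -154:125 -151:128 -148:124 -145:126 -142:123 -139:123 -136:126 -133:130 -130:128 -127:125 -124:125 -121:127 -118:129 -115:127 -112:131 -109:126 -106:132 -103:129 -100:126 -97:130 -94:129 -91:119 -88:127 -85:127 -82:127 -79:112 -76:129 -73:122 -70:120 -67:128 -64:116 -61:122 -58:14 -55:14 -52:103 -49:103 -4
[... 1185 characters left out ...]
 -33.11  -99.61   30.92]
 [ -33.62 -102.07   31.24]
 [ -34.65 -105.41   38.3 ]
 [ -35.2  -107.92   39.17]
 [ -35.59 -110.15   37.98]
 [ -35.88 -112.22   35.4 ]
 [ -30.95  -78.47   22.43]
 [ -31.65  -81.33   25.11]
 [ -32.17  -83.82   25.45]
 [ -32.52  -85.97   23.61]
 [ -33.25  -88.87   26.72]
 [ -33.8   -91.42   27.56]
 [ -34.17  -93.61   25.95]
 [ -34.82  -96.35   28.17]
 [ -36.96 -104.82   37.33]
 [ -37.35 -107.05   36.08]
 [ -38.02 -109.77   38.62]
 [ -38.3  -111.8    35.77]
 [ -33.45  -78.17   23.43]
 [ -34.54  -83.25   24.75]
 [ -34.92  -85.46   23.35]
 [ -39.78 -106.66   36.59]
 [ -40.38 -109.28   38.39]
 [ -40.87 -111.67   38.39]
 [ -42.07 -106.02   35.24]
 [ -42.75 -108.79   38.13]]
```

Run:
```python
from meas import *
np.set_printoptions(suppress=True,precision=2,linewidth=170)
im,d=load('a','top'); hsv=cv2.cvtColor(im,cv2.COLOR_BGR2HSV)
def big(m):
    cs,_=cv2.findContours(m,cv2.RETR_EXTERNAL,cv2.CHAIN_APPROX_NONE); return max(cs,key=cv2.contourArea).reshape(-1,2)
m=cv2.inRange(hsv,(0,0,110),(180,70,255)); m[:235]=0;m[265:]=0;m[:,:255]=0;m[:,304:]=0
c=big(m); W=plane('top',c,2.5)[:,:2]; r=rect(W); print('blade',r)
m=cv2.inRange(hsv,(5,120,60),(17,255,255)); m[:225]=0;m[258:]=0;m[:,:318]=0;m[:,382:]=0
# handle is browner than the rest
print(hsv[245,335],hsv[228,362],hsv[241,370])
vv,uu=np.nonzero(m); P=depthpts('top',np.c_[uu,vv],d); k=P[:,2]>42
print(k.sum(), np.percentile(P[k,2],[50,90]))
Q=P[k]; print('handle',rect(Q[:,:2]))
l=cv2.fitLine(Q[:,:2].astype(np.float32),cv2.DIST_HUBER,0,.01,.01).ravel();print(l,np.arctan2(l[1],l[0]))
# per-column brown mid
c2=big(m); print('handle contour z46',rect(plane('top',c2,46)[:,:2]))
# rest foot
im2=cv2.inRange(hsv,(5,60,150),(25,200,255)); im2[:215]=0;im2[260:]=0;im2[:,:345]=0;im2[:,384:]=0
c3=big(im2); print('rest',rect(plane('top',c3,8)[:,:2]))
```

```text
blade ((472.2029113769531, -186.1645965576172), (39.61882400512695, 101.7115707397461), array([[ 446.  , -138.29],
       [ 459.12, -239.15],
       [ 498.41, -234.04],
       [ 485.29, -133.18]], dtype=float32))
[ 19 176 223] [ 15 129 142] [ 14 169 167]
526 [54.39 57.46]
handle ((508.1545104980469, -273.2002868652344), (256.457763671875, 66.9254150390625), array([[ 453.85, -394.09],
       [ 519.84, -405.21],
       [ 562.46, -152.32],
       [ 496.47, -141.19]], dtype=float32))
[   0.12   -0.99  492.76 -341.47] -1.4531057
handle contour z46 ((500.94500732421875, -344.09039306640625), (117.1495590209961, 63.51483154296875), array([[ 464.6 , -399.93],
       [ 527.91, -405.02],
       [ 537.29, -288.25],
       [ 473.98, -283.16]], dtype=float32))
rest ((477.73565673828125, -376.5333557128906), (42.51936340332031, 72.08784484863281), array([[ 452.75, -342.97],
       [ 460.45, -414.64],
       [ 502.72, -410.1 ],
       [ 495.02, -338.42]], dtype=float32))
```

```bash
python3 - <<'E'
from meas import *
np.set_printoptions(suppress=True,precision=2,linewidth=170)
for n,box in(('top',(300,215,395,270)),('side',(190,240,260,310))):
    P,uv,col=cloud('a',n,box); k=(P[:,2]>49.5)&(P[:,2]<62); Q=P[k,:2]
    a=np.array([476.4,-218.]);  u=np.array([np.cos(1.694),np.sin(1.694)])
    rel=Q-np.array([465.65,-135.7]); s=rel@u; t=rel@np.array([-u[1],u[0]])
    k2=(abs(t)<25); Q=Q[k2]; s=s[k2]
    l=cv2.fitLine(Q.astype(np.float32),cv2.DIST_HUBER,0,.01,.01).ravel()
    print(n,len(Q),l,np.arctan2(l[1],l[0])%np.pi,'s range',s.min(),s.max(),np.percentile(s,[1,99]))
    print(np.histogram(s,np.arange(-280,-120,5)))
E
python3 - <<'E'
from meas import *
im,d=load('a','top');hsv=cv2.cvtColor(im,cv2.COLOR_BGR2HSV)
m=cv2.inRange(hsv,(0,0,110),(180,70,255)); m[:235]=0;m[265:]=0;m[:,:255]=0;m[:,300:]=0
vv,uu=np.nonzero(m);print(uu.min(),uu.max())
W=plane('top',np.c_[uu,vv],2.5)[:,:2]
print('centroid',W.mean(0),rect(W))
E
```

```text
top 499 [   0.12   -0.99  491.34 -333.96] 1.6935209 s range -264.7987594005214 -135.12483920493895 [-262.66 -136.24]
(array([ 0,  0,  0, 14, 24, 26, 30, 19, 19, 20, 15, 16, 19, 20, 16, 21, 19, 18, 18, 17, 19, 20, 17, 20, 19, 17, 20, 19, 17,  0,  0]), array([-280, -275, -270, -265, -260, -255, -250, -245, -240, -235, -230, -225, -220, -215, -210, -205, -200, -195, -190, -185, -180, -175, -170, -165, -160, -155, -150,
       -145, -140, -135, -130, -125]))
side 493 [   0.13   -0.99  491.35 -343.07] 1.6999234 s range -268.5851432933355 -137.6359188675466 [-267.73 -140.16]
(array([ 0,  0, 24, 30, 26, 29, 31, 17, 20, 21, 15, 16, 17, 21, 15, 16, 15, 18, 17, 17, 15, 17, 11, 18, 15, 18, 16, 14,  4,  0,  0]), array([-280, -275, -270, -265, -260, -255, -250, -245, -240, -235, -230, -225, -220, -215, -210, -205, -200, -195, -190, -185, -180, -175, -170, -165, -160, -155, -150,
       -145, -140, -135, -130, -125]))
262 299
centroid [ 471.9614802  -181.72520698] ((471.7248840332031, -182.49053955078125), (39.61882400512695, 94.30155944824219), array([[ 445.99783, -138.28955],
       [ 458.1642 , -231.80298],
       [ 497.45193, -226.69153],
       [ 485.28555, -133.1781 ]], dtype=float32))
```

```bash
cat > go.py <<'E'
# usage: go.py x y z yaw  -> shift in tool cm + roll deg from the present pose
from h import *
from scipy.spatial.transform import Rotation as Ro
import sys
def rel(x,y,z,yaw):
    s=sense(); R=Ro.from_euler('xyz',s['tcp_rot']).as_matrix()
    t=R.T@(np.array([x,y,z])-s['eef_pos'])/10
    y0=np.arctan2(R[1,0],R[0,0]); dy=(y0-yaw+np.pi)%(2*np.pi)-np.pi
    return t,np.degrees(dy)
if __name__=='__main__':
    t,r=rel(*map(float,sys.argv[1:5])); s=sense()
    print('t=%.2f  rows: %.2f %.2f %.2f %.2f'%(s['clock'],*t,r)); print(s['eef_pos'].round(1),s['tcp_rot'].round(4),s['contact_force'].round(1),round(s['opening'],3))
E
python3 go.py 485.9 -294.4 300 0.123; python3 -c "
from scipy.spatial.transform import Rotation as Ro;from h import *;print(Ro.from_euler('xyz',sense()['tcp_rot']).as_matrix().round(3))"
```

```text
t=0.10  rows: -70.95 56.18 10.49 60.33
[240.3 576.7 404.1] [-3.1416e+00  1.2000e-03  1.1760e+00] [-0.5 -0.5  0.4] 1.001
[[ 0.385  0.923 -0.   ]
 [ 0.923 -0.385 -0.001]
 [-0.001 -0.    -1.   ]]
```

```bash
python3 -m creep '100 -71 56.2 5 60.3; 100 -71 56.2 5 60.3; 100 -71 56.2 5 60.3; 100 -71 56.2 5 60.3; 100 -71 56.2 5 60.3; 100 -71 56.2 5 60.3; 100 -71 56.2 5 60.3; 100 -71 56.2 5 60.3; 100 -71 56.2 5 60.3; 100 -71 56.2 5 60.3; 100 -71 56.2 5 60.3; 100 -71 56.2 5 60.3; 100 -71 56.2 5 60.3; 100 -71 56.2 5 60.3; 100 -71 56.2 5 60.3; 100 -71 56.2 5 60.3; 100 -71 56.2 5 60.3; 100 -71 56.2 5 60.3; 100 -71 56.2 8 60.3; 100 -71 56.2 10.5 60.3' 100; python3 go.py 485.9 -294.4 201 0.123
```

```text
clock: 2.1
eef_pos: [486.1, -297.0, 298.8]
tcp_rot: [3.14, -0.0, 0.121]
contact_force: [-0.4, 1.7, -0.3]
opening: 0.999
t=2.10  rows: 0.01 -0.28 9.78 -0.11
[ 486.1 -297.   298.8] [ 3.1398 -0.      0.1211] [-0.4  1.7 -0.3] 0.999
```

```bash
python3 -m creep '100 0 -0.2 4 0; 100 0 -0.2 7 0; 100 0 -0.2 8.5 0; 100 0 -0.2 9.3 0; 100 0 -0.2 9.8 0; 100 0 -0.2 9.8 0'; python3 go.py 485.9 -294.4 201 0.123
python3 - <<'E'
from h import *
o=snap('b')
a=o['side'][0][170:320,150:350];b=o['top'][0][200:300,240:400]
cv2.imwrite('pics/b_c.png',np.hstack([cv2.resize(a,(400,300),interpolation=2),cv2.resize(b,(400,300),interpolation=2)]))
E
```

```text
clock: 2.7
eef_pos: [486.2, -295.4, 201.2]
tcp_rot: [3.139, -0.001, 0.121]
contact_force: [-0.2, 0.2, 0.2]
opening: 0.999
t=2.70  rows: -0.02 -0.10 0.02 -0.10
[ 486.2 -295.4  201.2] [ 3.1394e+00 -6.0000e-04  1.2120e-01] [-0.2  0.2  0.2] 0.999
```

View pics/b_c.png

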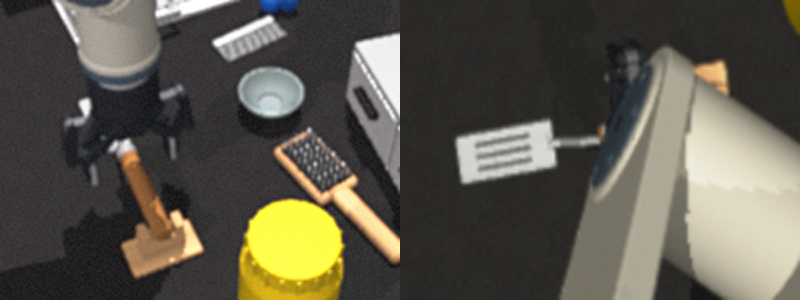

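```bash
python3 -m creep '0 0 0 0 0; 0 0 0 0 0; 0 0 0 0 0; 0 0 0 0 0; 0 0 0 0 0; 0 0 0 0 0; 0 0 0 0 0; 0 0 0 0 0' 110; python3 go.py 485.9 -294.4 201 0.123
```

```text
clock: 3.6
eef_pos: [486.4, -295.5, 202.4]
tcp_rot: [3.138, -0.002, 0.121]
contact_force: [-1.6, 0.2, 6.4]
opening: 0.226
t=3.60  rows: -0.04 -0.12 0.14 -0.10
[ 486.4 -295.5  202.4] [ 3.1385e+00 -1.6000e-03  1.2130e-01] [-1.6  0.2  6.4] 0.226
```

```bash
python3 -m creep '0 0 0 -1 0; 0 0 0 -3 0; 0 0 0 -6 0; 0 0 0 -6 0'
python3 - <<'E'
from h import *
s=sense();print(s['eef_pos'],s['tcp_rot'],s['contact_force'],s['wrist_torque'],s['opening'])
o=snap('c')
a=o['side'][0][170:320,150:350];b=o['top'][0][200:300,240:400]
cv2.imwrite('pics/c_c.png',np.hstack([cv2.resize(a,(400,300),interpolation=2),cv2.resize(b,(400,300),interpolation=2)]))
im,d=o['top'];hsv=cv2.cvtColor(im,cv2.COLOR_BGR2HSV)
m=cv2.inRange(hsv,(0,0,110),(180,70,255)); m[:232]=0;m[268:]=0;m[:,:250]=0;m[:,300:]=0
vv,uu=np.nonzero(m)
P=depthpts('top',np.c_[uu,vv],d); k=(P[:,2]>50)&(P[:,2]<80)
A=np.c_[P[k,:2]-P[k,:2].mean(0),np.ones(k.sum())]; c=np.linalg.lstsq(A,P[k,2],rcond=None)[0]
print('blade plane slopes',c,k.sum(), P[k].mean(0), 'uv',uu.min(),uu.max())
E
```

```text
clock: 4.0
eef_pos: [487.5, -296.1, 266.1]
tcp_rot: [3.135, -0.006, 0.121]
contact_force: [1.6, 0.4, -0.9]
opening: 0.224
[ 487.52714936 -296.1148367   266.11551947] [ 3.13495465 -0.00610447  0.12127942] [ 1.64478718  0.40173056 -0.85663182] [-0.03062783  0.00648276  0.03366191] 0.2236820791719308
blade plane slopes [-1.63955897e-03 -1.79596734e-03  6.45711469e+01] 617 [ 473.18455053 -179.47567676   64.57114692] uv 262 299
```

View pics/c_c.png

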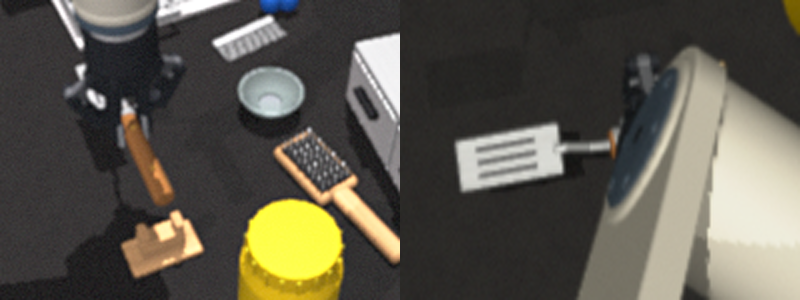

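```bash
cat > fr.py <<'E'
import numpy as np,sys
th=.1697; ex=np.array([np.cos(th),np.sin(th)]); ey=np.array([-ex[1],ex[0]]); b=np.array([623.9,80.5])
def st(p): q=np.array(p)[...,:2]-b; return np.stack([q@ex,q@ey],-1)
def wd(s,t): return b+s*ex+t*ey
E
python3 - <<'E'
from meas import *; from fr import *
np.set_printoptions(suppress=True,precision=1)
for n,(x,z) in {'dish':((293,164),20),'dish_l':((277,164),25),'comb':((242,160),8),'comb_a':((230,143),8),'comb_b':((254,178),8),'comb_c':((238,181),8),'bone_r':((222,136),15),'brush':((338,156),15),'brushL':((319,160),15),'canL':((394,195),160)}.items():
    p=plane('top',[x],z)[0]; print(n,p,st(p))
E
python3 go.py $(python3 -c "
from fr import *
p=wd(5,-80-161);print(p[0],p[1],290,.1697)")
```

```text
dish [ 684.7 -217.4   20. ] [   9.7 -303.9]
dish_l [ 685.3 -177.6   25. ] [  16.9 -264.7]
comb [700.7 -90.2   8. ] [  46.9 -181.2]
comb_a [745.3 -60.7   8. ] [  95.8 -159.7]
comb_b [ 654.1 -119.2    8. ] [  -3.9 -201.9]
comb_c [647.8 -78.7   8. ] [  -3.3 -161. ]
bone_r [762.5 -41.6  15. ] [ 116.  -143.7]
brush [ 702.1 -330.9   15. ] [   7.6 -418.7]
brushL [ 693.5 -283.    15. ] [   7.2 -370. ]
canL [ 594.1 -414.7  160. ] [-113. -483.]
t=4.10  rows: 19.87 -11.59 -2.69 -2.77
[ 486.4 -295.4  263. ] [ 3.1376e+00 -2.7000e-03  1.2130e-01] [ 0.1 -0.1 -1.4] 0.223
```

```bash
python3 -m creep '0 0 0 -2.7 0; 0 5 -3 -2.7 -1; 0 10 -6 -2.7 -2; 0 15 -9 -2.7 -2.8; 0 18.5 -11 -2.7 -2.8; 0 19.9 -11.6 -2.7 -2.8; 0 19.9 -11.6 -2.7 -2.8; 0 19.9 -11.6 -2.7 -2.8; 0 19.9 -11.6 -2.7 -2.8'
python3 - <<'E'
from h import *
from fr import *
s=sense();print(s['eef_pos'],st(s['eef_pos']),s['tcp_rot'])
o=snap('d')
a=o['side'][0][100:250,150:350];b=o['top'][0][150:270,140:300]
cv2.imwrite('pics/d_c.png',np.hstack([cv2.resize(a,(400,300),interpolation=2),cv2.resize(b,(400,300),interpolation=2)]))
E
python3 go.py $(python3 -c "
from fr import *
p=wd(5,-80-161);print(p[0],p[1],217.4,.1697)")
```

```text
clock: 5.0
eef_pos: [668.6, -156.6, 288.9]
tcp_rot: [3.138, -0.0, 0.17]
contact_force: [0.3, 0.3, -2.4]
opening: 0.225
[ 668.61425272 -156.57082701  288.87500431] [   4.03385223 -241.21705879] [ 3.13825602e+00 -1.35829031e-05  1.69692413e-01]
t=5.10  rows: 0.08 -0.09 7.22 -0.04
[ 668.8 -157.   289.6] [ 3.1378e+00 -1.3000e-03  1.6900e-01] [ 0.5 -0.4 -1.5] 0.227
```

View pics/d_c.png

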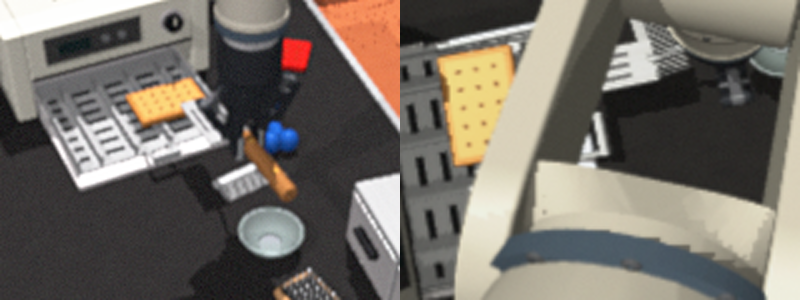

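```bash
python3 -m creep '0 0 -0.1 3 0; 0 0.1 -0.1 5.5 0; 0 0.1 -0.1 6.7 0; 0 0.1 -0.1 7.2 0; 0 0.1 -0.1 7.2 0; 0 0.1 -0.1 7.2 0; 0 0.1 -0.1 7.2 0'
python3 - <<'E'
from h import *
from fr import *
s=sense();print(s['eef_pos'],st(s['eef_pos']),s['tcp_rot'])
o=snap('e')
a=o['side'][0][110:230,160:320];b=o['top'][0][150:240,140:260]
cv2.imwrite('pics/e_c.png',np.hstack([cv2.resize(a,(400,300),interpolation=2),cv2.resize(b,(400,300),interpolation=2)]))
E
python3 go.py $(python3 -c "
from fr import *
p=wd(5,45-161);print(p[0],p[1],217.4,.1697)")
```

```text
clock: 5.8
eef_pos: [670.2, -156.2, 218.9]
tcp_rot: [3.137, -0.003, 0.169]
contact_force: [-0.2, -0.5, -1.0]
opening: 0.219
[ 670.17166937 -156.20962446  218.92703949] [   5.62989963 -241.12407165] [ 3.13711051e+00 -2.99016151e-03  1.68902157e-01]
t=5.90  rows: -0.06 -12.50 0.07 -0.04
[ 670.  -156.1  218.6] [ 3.1373e+00 -2.6000e-03  1.6900e-01] [-0.3  0.1 -1.7] 0.221
```

View pics/e_c.png

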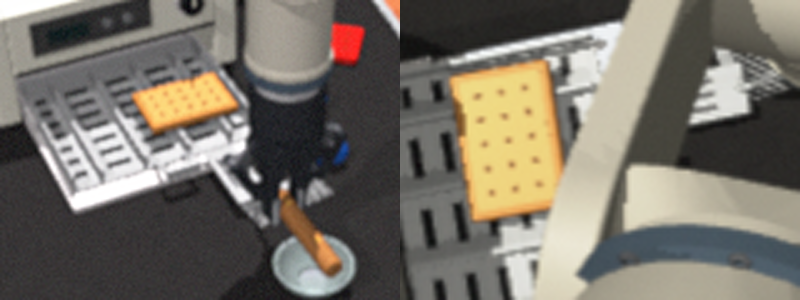

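```bash
python3 -m creep '0 0 -1 0 0; 0 0 -2 0 0; 0 0 -3 0 0; 0 0 -4 0 0; 0 0 -4.5 0 0'; python3 go.py $(python3 -c "
from fr import *
p=wd(5,45-161);print(p[0],p[1],217.8,.1697)")
python3 - <<'E'
from h import *
o=snap('f')
a=o['side'][0][110:230,160:320];b=o['top'][0][150:240,140:260]
cv2.imwrite('pics/f_c.png',np.hstack([cv2.resize(a,(400,300),interpolation=2),cv2.resize(b,(400,300),interpolation=2)]))
E
```

```text
clock: 6.4
eef_pos: [662.2, -110.3, 218.4]
tcp_rot: [3.138, -0.002, 0.17]
contact_force: [0.7, -0.2, -2.4]
opening: 0.222
t=6.40  rows: -0.05 -7.85 0.03 0.02
[ 662.2 -110.3  218.4] [ 3.1376e+00 -2.2000e-03  1.7000e-01] [ 0.7 -0.2 -2.4] 0.222
```

View pics/f_c.png

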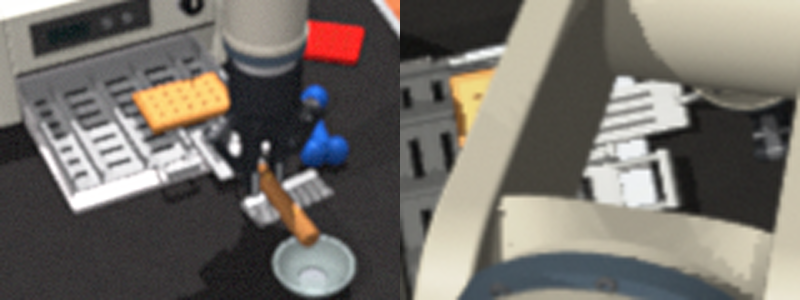

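Run:
```python
from meas import *; from fr import *
np.set_printoptions(suppress=True,precision=1)
im,d=load('f','top')
cv2.imwrite('pics/f_z.png',cv2.resize(im[165:220,180:240],None,fx=10,fy=10,interpolation=2))
P,uv,c=cloud('f','top',(195,165,235,200)); S=st(P)
k=(S[:,1]>-120)&(S[:,1]<-75)&(P[:,2]>12)&(P[:,2]<25)
print(np.c_[uv,S,P[:,2]][k][::6])
```

```text
[[ 214.   174.    24.9 -106.1   17.6]
 [ 212.   175.    23.2 -100.9   18.8]
 [ 218.   175.    20.3 -115.6   18.5]
 [ 209.   176.    22.4  -92.9   17.8]
 [ 215.   176.    19.2 -107.8   19.1]
 [ 205.   177.    22.2  -82.3   15.9]
 [ 211.   177.    18.8  -97.5   18.6]
 [ 217.   177.    15.9 -112.2   18.2]
 [ 205.   178.    19.1  -82.7   21.1]
 [ 211.   178.    16.4  -97.    18.6]
 [ 217.   178.    13.5 -111.7   17.9]
 [ 205.   179.    17.1  -81.6   17.6]
 [ 211.   179.    14.1  -96.4   17.4]
 [ 217.   179.    10.7 -111.5   20.2]
 [ 205.   180.    14.7  -81.    16.8]
 [ 211.   180.    11.6  -95.9   17.6]
 [ 217.   180.     8.3 -110.9   19.5]
 [ 205.   181.    11.8  -81.1   20. ]
 [ 211.   181.     9.3  -95.3   16.1]
 [ 217.   181.     6.  -110.3   18.3]
 [ 205.   182.     9.6  -80.4   18.4]
 [ 211.   182.     6.6  -95.1   18.2]
 [ 217.   182.     3.2 -110.2   21.6]
 [ 204.   183.     7.6  -77.5   18.6]
 [ 210.   183.     4.6  -92.2   18.8]
 [ 216.   183.     1.7 -106.8   17.4]
 [ 204.   184.     5.3  -76.8   17.1]
 [ 210.   184.     2.1  -91.7   18.5]
 [ 216.   184.    -1.  -106.6   19.9]
 [ 204.   185.     3.   -76.2   16.3]
 [ 210.   185.    -0.4  -91.4   19.6]
 [ 216.   185.    -3.2 -105.8   17.4]
 [ 204.   186.     0.2  -76.1   18.7]
 [ 210.   186.    -3.1  -91.2   21.2]
 [ 216.   186.    -6.  -105.8   20.3]
 [ 204.   187.    -2.4  -75.9   20.3]
 [ 210.   187.    -5.5  -90.7   21.1]
 [ 216.   187.    -8.6 -105.5   22. ]
 [ 222.   187.   -11.2 -119.8   18.9]
 [ 209.   188.    -7.3  -87.6   19.8]
 [ 215.   188.   -10.4 -102.4   20.5]
 [ 221.   188.   -13.2 -116.9   19.2]
 [ 210.   189.   -10.3  -89.6   20.2]
 [ 216.   189.   -13.2 -104.2   19.4]
 [ 210.   190.   -12.4  -88.7   17.2]
 [ 206.   198.   -30.2  -75.6   19.5]
 [ 208.   199.   -33.9  -80.6   23.3]]
```

View pics/f_z.png

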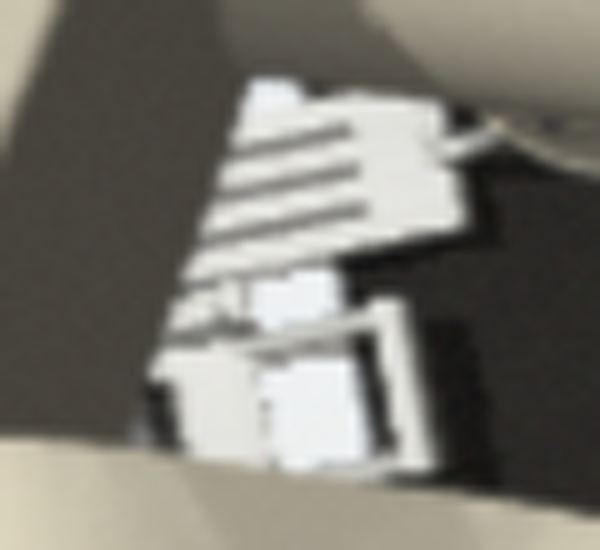

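```bash
python3 -m creep '0 0 -1 0 0; 0 0 -2 0 0; 0 0 -3 0 0; 0 0 -4 0 0; 0 0 -5 0 0; 0 0 -6 0 0; 0 0 -7 0 0; 0 0 -7.8 0 0; 0 0 -7.8 0 0; 0 0 -7.8 0 0'; python3 go.py $(python3 -c "
from fr import *
p=wd(5,45-161);print(p[0],p[1],217.8,.1697)")
python3 - <<'E'
from h import *
from fr import *
print(st(sense()['eef_pos']))
o=snap('g')
a=o['side'][0][110:230,160:320];b=o['top'][0][150:240,140:260]
cv2.imwrite('pics/g_c.png',np.hstack([cv2.resize(a,(400,300),interpolation=2),cv2.resize(b,(400,300),interpolation=2)]))
E
```

```text
clock: 7.5
eef_pos: [649.2, -33.7, 218.1]
tcp_rot: [3.137, -0.002, 0.171]
contact_force: [-0.3, 0.5, -1.9]
opening: 0.219
t=7.50  rows: -0.07 -0.08 0.03 0.06
[649.2 -33.7 218.1] [ 3.1372e+00 -2.5000e-03  1.7070e-01] [-0.3  0.5 -1.9] 0.219
[   5.65408521 -116.80388646]
```

View pics/g_c.png

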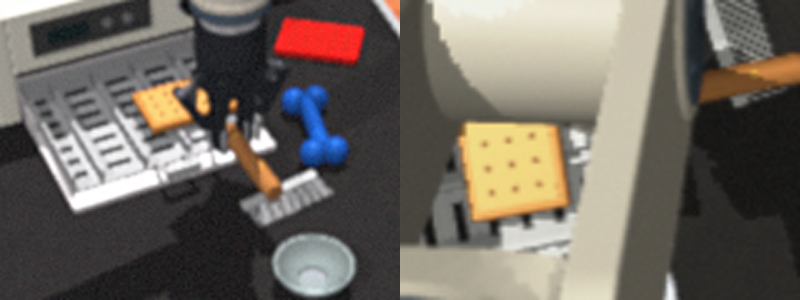

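```bash
python3 -m creep '0 0 0 -0.2 0; 0 0 0 -0.4 0; 0 0 0 -0.6 0; 0 0 0 -0.8 0; 0 0 0 -1.0 0; 0 0 0 -1.1 0; 0 0 0 -1.1 0; 0 0 0 -1.1 0; 0 0 0 -1.1 0'
python3 - <<'E'
from h import *
from fr import *
s=sense();print(s['eef_pos'],st(s['eef_pos']),s['tcp_rot'],s['contact_force'],s['wrist_torque'])
o=snap('i')
a=o['side'][0][110:230,160:320];b=o['top'][0][150:240,140:260]
cv2.imwrite('pics/i_c.png',np.hstack([cv2.resize(a,(400,300),interpolation=2),cv2.resize(b,(400,300),interpolation=2)]))
E
```

```text
clock: 8.5
eef_pos: [649.2, -34.1, 229.0]
tcp_rot: [3.137, -0.002, 0.17]
contact_force: [-0.5, 0.7, -2.8]
opening: 0.223
[649.15186046 -34.0675228  229.01015955] [   5.54020258 -117.18651754] [ 3.13730344e+00 -2.33366423e-03  1.70005058e-01] [-0.54406553  0.6920304  -2.8030546 ] [-0.11363746 -0.04092095  0.01592404]
```

View pics/i_c.png

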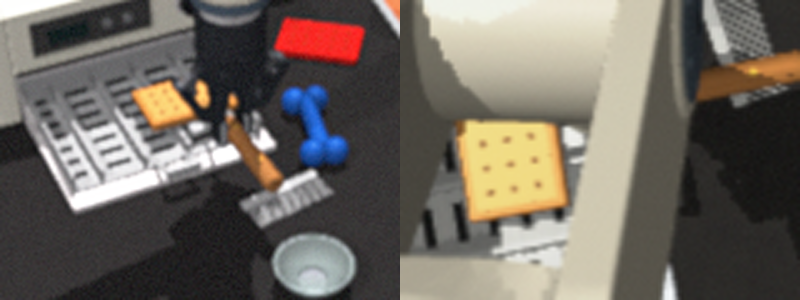

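```bash
cat > bis.py <<'E'
from meas import *; from fr import *
def bis(tag,n,box):
    im,d=load(tag,n); hsv=cv2.cvtColor(im,cv2.COLOR_BGR2HSV); m=cv2.inRange(hsv,(12,90,130),(27,255,255)); M=np.zeros_like(m); u0,v0,u1,v1=box; M[v0:v1,u0:u1]=m[v0:v1,u0:u1]
    M=cv2.erode(M,np.ones((3,3),np.uint8)); vv,uu=np.nonzero(M); P=depthpts(n,np.c_[uu,vv],d); S=st(P)
    A=np.c_[S,np.ones(len(S))]; z=P[:,2]; ok=np.ones(len(z),bool)
    for _ in range(4): c=np.linalg.lstsq(A[ok],z[ok],rcond=None)[0]; ok=abs(A@c-z)<5
    print(n,len(z),ok.sum(),'slope s,t',c[:2].round(3),'z at(0,0)',c[2].round(1),'range s',S[ok,0].min().round(),S[ok,0].max().round(),'t',S[ok,1].min().round(),S[ok,1].max().round())
E
python3 -c "
from bis import *
bis('a','top',(150,150,195,220)); bis('g','top',(155,180,190,220)); bis('i','top',(155,180,190,220))"
```

```text
top 1161 1153 slope s,t [ 0.    -0.006] z at(0,0) 37.7 range s -52.0 52.0 t -36.0 35.0
top 704 703 slope s,t [ 0.001 -0.001] z at(0,0) 37.7 range s -53.0 17.0 t -34.0 35.0
top 737 733 slope s,t [-0.012 -0.006] z at(0,0) 41.0 range s -52.0 17.0 t -34.0 37.0
```

```bash
python3 -m creep '0 0.3 0 0 0; 0 0.6 0 0 0; 0 0.9 0 0 0; 0 1.1 0 0 0; 0 1.3 0 0 0; 0 1.6 0 0 0; 0 1.9 0 0 0; 0 1.9 0 0 0'
python3 - <<'E'
from h import *
from fr import *
s=sense();print(s['eef_pos'],st(s['eef_pos']),s['tcp_rot'],s['contact_force'],s['wrist_torque'])
o=snap('j')
from bis import *
bis('j','top',(155,180,190,220))
a=o['side'][0][110:230,160:320];b=o['top'][0][150:240,140:260]
cv2.imwrite('pics/j_c.png',np.hstack([cv2.resize(a,(400,300),interpolation=2),cv2.resize(b,(400,300),interpolation=2)]))
E
```

```text
clock: 9.4
eef_pos: [668.3, -30.7, 229.1]
tcp_rot: [3.137, -0.003, 0.17]
contact_force: [0.3, 0.4, -2.4]
opening: 0.219
[668.29765026 -30.74486732 229.05849507] [  24.97212445 -117.14505903] [ 3.13729696e+00 -2.78174371e-03  1.70014283e-01] [ 0.28884109  0.39801027 -2.44405167] [-0.12610735 -0.03503804 -0.01616104]
top 778 777 slope s,t [-0.012 -0.011] z at(0,0) 41.3 range s -43.0 33.0 t -35.0 34.0
```

View pics/j_c.png

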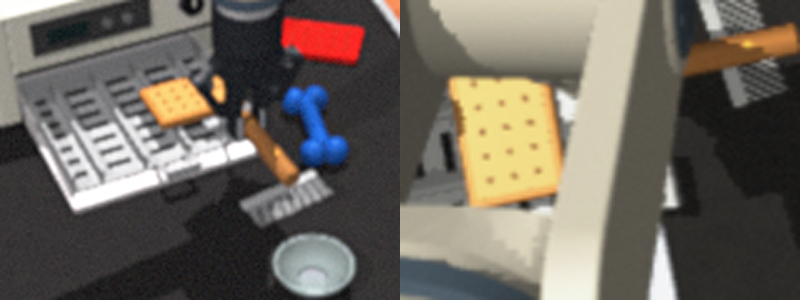

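```bash
python3 -m creep '0 0.3 0 0 0; 0 0.6 0 0 0; 0 0.9 0 0 0; 0 1.2 0 0 0; 0 1.5 0 0 0; 0 1.6 0 0 0; 0 1.6 0 0 0'
python3 - <<'E'
from h import *
from fr import *
s=sense();print(s['eef_pos'],st(s['eef_pos']),s['tcp_rot'],s['contact_force'],s['wrist_torque'])
o=snap('k')
from bis import *
bis('k','top',(155,165,195,220))
a=o['side'][0][110:230,160:320];b=o['top'][0][150:240,140:260]
cv2.imwrite('pics/k_c.png',np.hstack([cv2.resize(a,(400,300),interpolation=2),cv2.resize(b,(400,300),interpolation=2)]))
E
```

```text
clock: 10.2
eef_pos: [684.0, -28.1, 229.1]
tcp_rot: [3.137, -0.003, 0.17]
contact_force: [0.9, 0.6, -1.8]
opening: 0.22
[683.98944903 -28.05577767 229.11685289] [  40.89266941 -117.14473244] [ 3.13730090e+00 -2.88753013e-03  1.69920817e-01] [ 0.86779675  0.55219511 -1.76153368] [-0.10895654 -0.04089286  0.00579417]
top 829 826 slope s,t [ 0.076 -0.008] z at(0,0) 40.1 range s -22.0 60.0 t -36.0 34.0
```

View pics/k_c.png

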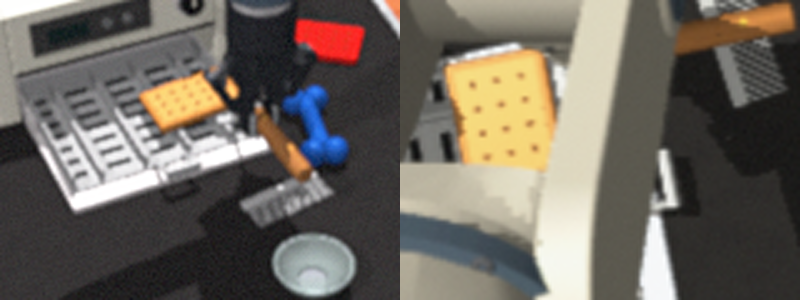

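```bash
python3 -m creep '0 0 0 -0.3 0; 0 0 0 -0.6 0; 0 0 0 -0.9 0; 0 0 0 -1.2 0; 0 0 0 -1.5 0; 0 0 0 -1.8 0; 0 0 0 -2.1 0; 0 -0.1 0 -2.4 0; 0 -0.2 0 -2.7 0; 0 -0.3 0 -3.0 0; 0 -0.4 0 -3.3 0; 0 -0.4 0 -3.3 0'
python3 - <<'E'
from h import *
from fr import *
s=sense();print(s['eef_pos'],st(s['eef_pos']),s['tcp_rot'],s['contact_force'],s['wrist_torque'])
o=snap('l')
from bis import *
bis('l','top',(145,145,195,230)); bis('l','side',(180,125,260,190))
a=o['side'][0][110:230,160:320];b=o['top'][0][150:240,140:260]
cv2.imwrite('pics/l_c.png',np.hstack([cv2.resize(a,(400,300),interpolation=2),cv2.resize(b,(400,300),interpolation=2)]))
E
```

```text
clock: 11.5
eef_pos: [679.8, -28.7, 262.7]
tcp_rot: [3.137, -0.003, 0.17]
contact_force: [0.4, 0.5, -1.8]
opening: 0.222
[679.82492837 -28.67588253 262.71293004] [  36.68324266 -117.05259779] [ 3.1371878  -0.00349926  0.1698411 ] [ 0.42874808  0.46324104 -1.77734158] [-0.09761872 -0.05813163 -0.01271019]
top 761 756 slope s,t [ 0.735 -0.013] z at(0,0) 64.6 range s -45.0 32.0 t -35.0 34.0
side 496 483 slope s,t [ 0.745 -0.033] z at(0,0) 62.8 range s -53.0 29.0 t -42.0 32.0
```

View pics/l_c.png

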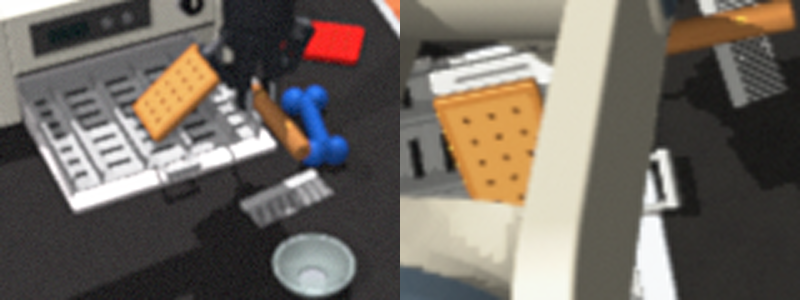

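```bash
python3 -m creep '0 0 0 0.3 0; 0 -0.1 0 0.6 0; 0 -0.2 0 0.9 0; 0 -0.3 0 1.2 0; 0 -0.4 0 1.5 0; 0 -0.5 0 1.8 0; 0 -0.6 0 2.1 0; 0 -0.7 0 2.4 0; 0 -0.8 0 2.7 0; 0 -0.8 0 2.9 0; 0 -0.8 0 2.9 0; 0 -0.8 0 2.9 0'
python3 - <<'E'
from h import *
from fr import *
s=sense();print(s['eef_pos'],st(s['eef_pos']),s['tcp_rot'],s['contact_force'],s['wrist_torque'])
o=snap('m')
from bis import *
bis('m','top',(145,145,195,230)); bis('m','side',(180,125,260,190))
a=o['side'][0][110:230,160:320];b=o['top'][0][150:240,140:260]
cv2.imwrite('pics/m_c.png',np.hstack([cv2.resize(a,(400,300),interpolation=2),cv2.resize(b,(400,300),interpolation=2)]))
E
```

```text
clock: 12.8
eef_pos: [672.1, -30.1, 233.3]
tcp_rot: [3.137, -0.003, 0.17]
contact_force: [0.8, 0.1, -1.5]
opening: 0.216
[672.08830072 -30.10542113 233.29034442] [  28.81631796 -117.15498849] [ 3.13727983 -0.00321643  0.16981884] [ 0.7697814   0.05705446 -1.53988299] [ 0.02556044 -0.00726008  0.00538788]
top 803 802 slope s,t [0.239 0.001] z at(0,0) 44.1 range s -49.0 30.0 t -36.0 34.0
side 455 449 slope s,t [ 0.237 -0.009] z at(0,0) 42.5 range s -69.0 20.0 t -39.0 31.0
```

View pics/m_c.png

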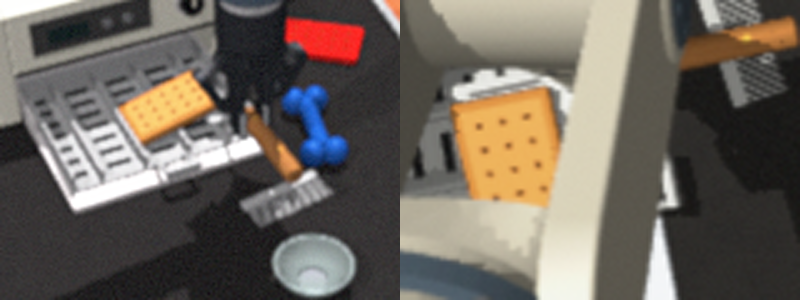

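```bash
python3 -c "
from bis import *
for t in 'agl': bis(t,'side',(180,125,260,190))
o,_=load('m','side'); cv2.imwrite('pics/m_z.png',cv2.resize(o[125:180,180:260],None,fx=9,fy=9,interpolation=2))
"
```

```text
side 482 478 slope s,t [ 0.001 -0.007] z at(0,0) 36.1 range s -52.0 53.0 t -39.0 33.0
side 238 222 slope s,t [-0.006 -0.012] z at(0,0) 36.0 range s -53.0 50.0 t -39.0 33.0
side 496 483 slope s,t [ 0.745 -0.033] z at(0,0) 62.8 range s -53.0 29.0 t -42.0 32.0
```

View pics/m_z.png

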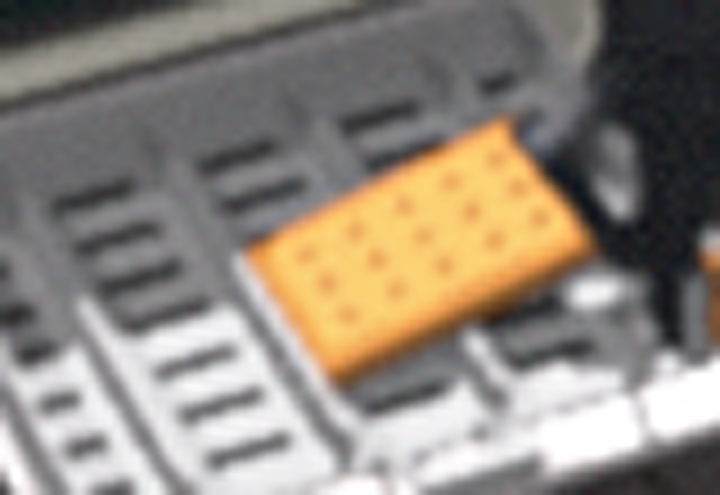

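```bash
python3 -m creep '0 -0.4 0 0.1 0; 0 -0.8 0 0.2 0; 0 -1.2 0 0.3 0; 0 -1.6 0 0.4 0; 0 -2.0 0 0.4 0; 0 -2.4 0 0.4 0; 0 -2.8 0 0.4 0; 0 -3.2 0 0.4 0; 0 -3.6 0 0.4 0; 0 -4.0 0 0.4 0; 0 -4.3 0 0.4 0; 0 -4.3 0 0.4 0; 0 -4.3 0 0.4 0'
python3 - <<'E'
from h import *
from fr import *
s=sense();print(s['eef_pos'],st(s['eef_pos']),s['tcp_rot'],s['contact_force'],s['wrist_torque'])
o=snap('n')
from bis import *
bis('n','top',(145,145,195,230)); bis('n','side',(180,125,260,190))
a=o['side'][0][110:230,160:320];b=o['top'][0][150:240,140:260]
cv2.imwrite('pics/n_c.png',np.hstack([cv2.resize(a,(400,300),interpolation=2),cv2.resize(b,(400,300),interpolation=2)]))
E
```

```text
clock: 14.2
eef_pos: [629.7, -37.4, 229.3]
tcp_rot: [3.137, -0.003, 0.17]
contact_force: [0.9, 0.5, -4.4]
opening: 0.222
[629.69178752 -37.39801636 229.26315572] [ -14.20281165 -117.18262331] [ 3.13727271e+00 -3.11118950e-03  1.69868398e-01] [ 0.92535229  0.46177258 -4.36377778] [ 0.02312549 -0.04491023 -0.00945533]
top 569 567 slope s,t [-0.013 -0.011] z at(0,0) 41.2 range s -71.0 -14.0 t -35.0 35.0
side 271 184 slope s,t [ 0.007 -0.208] z at(0,0) 40.1 range s -71.0 6.0 t -212.0 36.0
```

View pics/n_c.png

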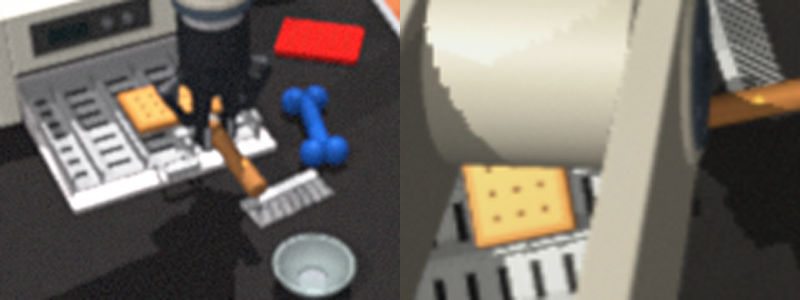

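```bash
python3 -m creep '0 0.4 0 0 0; 0 0.8 0 0 0; 0 1.2 0 0 0; 0 1.6 0 0 0; 0 2.0 0 0 0; 0 2.4 0 0 0; 0 2.7 0 0 0; 0 3.0 0 0 0; 0 3.3 0 0 0; 0 3.6 0 0 0; 0 3.9 0 0 0; 0 4.2 0 0 0; 0 4.5 0 0 0; 0 4.8 0 0 0; 0 4.8 0 0 0; 0 4.8 0 0 0'
python3 - <<'E'
from h import *
from fr import *
s=sense();print(s['eef_pos'],st(s['eef_pos']),s['tcp_rot'],s['contact_force'],s['wrist_torque'])
o=snap('o')
from bis import *
bis('o','top',(145,145,195,230)); bis('o','side',(180,125,260,190))
a=o['side'][0][110:230,160:320];b=o['top'][0][150:240,140:260]
cv2.imwrite('pics/o_c.png',np.hstack([cv2.resize(a,(400,300),interpolation=2),cv2.resize(b,(400,300),interpolation=2)]))
E
```

```text
clock: 15.9
eef_pos: [677.3, -29.2, 229.4]
tcp_rot: [3.137, -0.004, 0.17]
contact_force: [0.9, 0.0, -1.9]
opening: 0.221
[677.26636948 -29.2440039  229.44848747] [  34.06548812 -117.18045188] [ 3.1372383  -0.00360425  0.16984274] [ 0.86598981  0.03558732 -1.91026244] [-0.0659844   0.0200579  -0.02021228]
top 972 968 slope s,t [ 0.094 -0.005] z at(0,0) 40.4 range s -37.0 60.0 t -35.0 34.0
side 351 351 slope s,t [ 0.095 -0.005] z at(0,0) 38.6 range s -43.0 60.0 t -40.0 34.0
```

View pics/o_c.png

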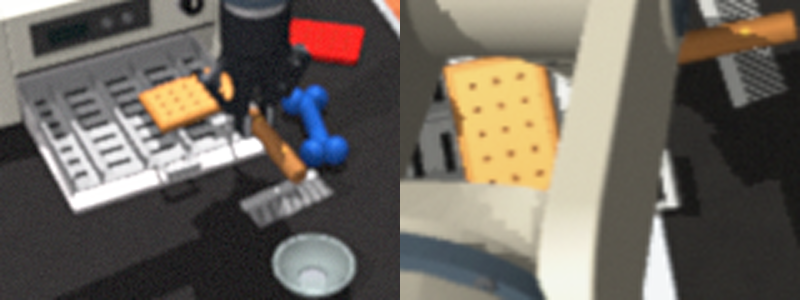

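```bash
python3 -m creep '0 0 0 -0.15 0; 0 0 0 -0.25 0; 0 0.2 0 -0.25 0; 0 0.4 0 -0.3 0; 0 0.6 0 -0.3 0; 0 0.8 0 -0.3 0; 0 1.0 0 -0.35 0; 0 1.2 0 -0.35 0; 0 1.4 0 -0.4 0; 0 1.6 0 -0.4 0; 0 1.6 0 -0.4 0'
python3 - <<'E'
from h import *
from fr import *
s=sense();print(s['eef_pos'],st(s['eef_pos']),s['tcp_rot'],s['contact_force'],s['wrist_torque'])
o=snap('p')
from bis import *
bis('p','top',(145,145,195,230)); bis('p','side',(180,125,260,190))
a=o['side'][0][110:230,160:320];b=o['top'][0][150:240,140:260]
cv2.imwrite('pics/p_c.png',np.hstack([cv2.resize(a,(400,300),interpolation=2),cv2.resize(b,(400,300),interpolation=2)]))
E
```

```text
clock: 17.1
eef_pos: [692.4, -26.5, 233.1]
tcp_rot: [3.137, -0.001, 0.17]
contact_force: [-5.1, -1.4, -1.4]
opening: 0.224
[692.38139632 -26.53776469 233.07434971] [  49.42044253 -117.06581299] [ 3.13735543e+00 -1.23027117e-03  1.70493601e-01] [-5.07578123 -1.42088985 -1.35713954] [-0.18868413  0.96246246  0.53170253]
top 818 814 slope s,t [ 0.145 -0.004] z at(0,0) 41.6 range s -7.0 72.0 t -35.0 35.0
side 371 367 slope s,t [ 0.152 -0.015] z at(0,0) 39.9 range s -31.0 72.0 t -41.0 31.0
```

View pics/p_c.png

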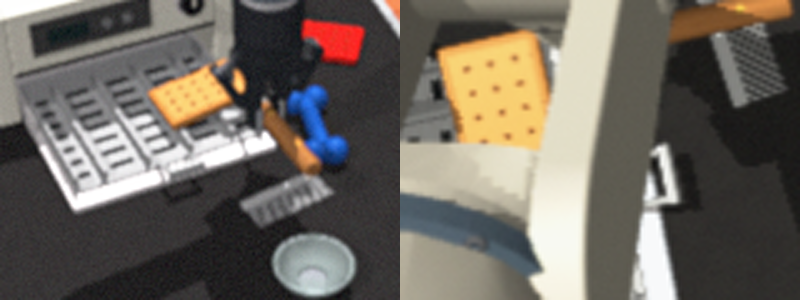

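```bash
python3 -m creep '0 -0.2 0 0 0; 0 -0.4 0 0 0; 0 -0.4 0 -0.15 0; 0 -0.4 0 -0.3 0; 0 -0.4 0 -0.3 0; 0 -0.2 0 -0.3 0; 0 0 0 -0.3 0; 0 0.2 0 -0.3 0; 0 0.4 0 -0.3 0; 0 0.6 0 -0.3 0; 0 0.6 0 -0.3 0'
python3 - <<'E'
from h import *
from fr import *
s=sense();print(s['eef_pos'],st(s['eef_pos']),s['tcp_rot'],s['contact_force'],s['wrist_torque'])
o=snap('q')
from bis import *
bis('q','top',(145,145,195,230)); bis('q','side',(180,125,260,190))
E
```

```text
clock: 18.3
eef_pos: [698.5, -25.5, 236.1]
tcp_rot: [3.137, -0.002, 0.17]
contact_force: [-0.3, 0.5, -2.2]
opening: 0.222
[698.51338258 -25.48747599 236.05832165] [  55.64172549 -117.06622191] [ 3.13736107e+00 -1.79644752e-03  1.70342497e-01] [-0.3175848   0.50307103 -2.19402587] [-0.11473787 -0.03787249 -0.03899179]
top 782 780 slope s,t [ 0.174 -0.006] z at(0,0) 42.3 range s 5.0 79.0 t -35.0 35.0
side 374 372 slope s,t [ 0.167 -0.013] z at(0,0) 40.7 range s -22.0 79.0 t -41.0 33.0
```

```bash
python3 -m creep '0 0.2 0 0 0; 0 0.4 0 0 0; 0 0.6 0 0 0; 0 0.8 0 0 0; 0 1.0 0 0 0; 0 1.0 0 0 0; 0 1.0 0 0 0'
python3 - <<'E'
from h import *
from fr import *
s=sense();print(s['eef_pos'],st(s['eef_pos']),s['tcp_rot'],s['contact_force'],s['wrist_torque'])
o=snap('r')
from bis import *
bis('r','top',(145,145,195,230)); bis('r','side',(180,125,260,190))
a=o['side'][0][110:230,160:320];b=o['top'][0][150:240,140:260]
cv2.imwrite('pics/r_c.png',np.hstack([cv2.resize(a,(400,300),interpolation=2),cv2.resize(b,(400,300),interpolation=2)]))
E
```

```text
clock: 19.1
eef_pos: [708.1, -23.8, 236.0]
tcp_rot: [3.137, -0.001, 0.17]
contact_force: [-0.4, 0.4, -2.0]
opening: 0.222
[708.09994555 -23.78358154 235.99948858] [  65.37834711 -117.00584575] [ 3.13742998e+00 -1.41754354e-03  1.70392572e-01] [-0.41440352  0.35589004 -2.03092386] [-0.06594953 -0.02258907 -0.01420088]
top 613 610 slope s,t [ 0.402 -0.009] z at(0,0) 31.1 range s 25.0 82.0 t -35.0 35.0
side 387 386 slope s,t [ 0.405 -0.024] z at(0,0) 29.0 range s -12.0 80.0 t -40.0 30.0
```

View pics/r_c.png

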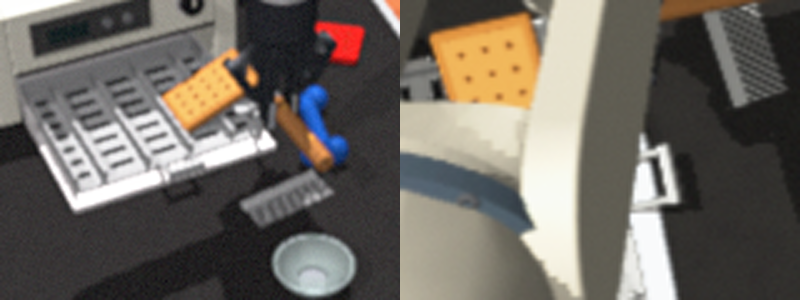

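```bash
python3 -m creep '0 -0.1 0 -0.5 0; 0 -0.3 0 -0.9 0; 0 -0.5 0 -1.3 0; 0 -0.75 0 -1.6 0; 0 -1.0 0 -2.0 0; 0 -1.3 0 -2.35 0; 0 -1.65 0 -2.7 0; 0 -2.0 0 -3.0 0; 0 -2.35 0 -3.3 0; 0 -2.7 0 -3.55 0; 0 -3.1 0 -3.8 0; 0 -3.1 0 -3.8 0'
python3 - <<'E'
from h import *
from fr import *
s=sense();print(s['eef_pos'],st(s['eef_pos']),s['tcp_rot'],s['contact_force'],s['wrist_torque'])
o=snap('s')
from bis import *
bis('s','top',(145,145,195,230)); bis('s','side',(180,110,260,190))
a=o['side'][0][110:230,160:320];b=o['top'][0][150:240,140:260]
cv2.imwrite('pics/s_c.png',np.hstack([cv2.resize(a,(400,300),interpolation=2),cv2.resize(b,(400,300),interpolation=2)]))
E
```

```text
clock: 20.4
eef_pos: [677.0, -29.0, 274.3]
tcp_rot: [3.137, -0.001, 0.17]
contact_force: [0.1, -0.7, -1.1]
opening: 0.221
[676.95894412 -29.01394526 274.3265761 ] [  33.80133261 -116.90177788] [ 3.13745889e+00 -1.26311815e-03  1.70235486e-01] [ 0.09549461 -0.7129474  -1.09277896] [-0.02299651 -0.0513759  -0.03018034]
top 279 211 slope s,t [2.662 0.025] z at(0,0) 71.0 range s -15.0 20.0 t -32.0 33.0
side 326 265 slope s,t [2.769 0.037] z at(0,0) 70.0 range s -15.0 18.0 t -40.0 26.0
```

View pics/s_c.png

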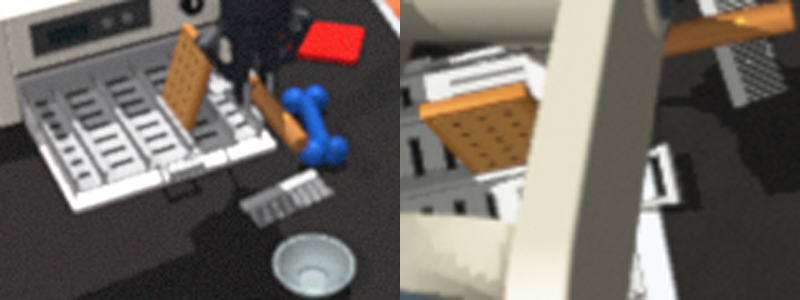

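```bash
python3 -m creep '0 -0.4 0 -0.1 0; 0 -0.8 0 -0.2 0; 0 -1.2 0 -0.2 0; 0 -1.6 0 -0.3 0; 0 -2.0 0 -0.3 0; 0 -2.3 0 -0.3 0; 0 -2.5 0 -0.3 0; 0 -2.7 0 -0.3 0; 0 -2.9 0 -0.3 0; 0 -3.0 0 -0.3 0; 0 -3.1 0 -0.3 0; 0 -3.2 0 -0.3 0; 0 -3.3 0 -0.3 0; 0 -3.4 0 -0.3 0; 0 -3.4 0 -0.3 0; 0 -3.4 0 -0.3 0'
python3 - <<'E'
from h import *
from fr import *
s=sense();print(s['eef_pos'],st(s['eef_pos']),s['tcp_rot'],s['contact_force'],s['wrist_torque'])
o=snap('t')
from bis import *
bis('t','side',(180,110,260,190))
a=o['side'][0][110:230,160:320];b=o['top'][0][150:240,140:260]
cv2.imwrite('pics/t_c.png',np.hstack([cv2.resize(a,(400,300),interpolation=2),cv2.resize(b,(400,300),interpolation=2)]))
E
```

```text
clock: 22.1
eef_pos: [643.9, -34.7, 277.1]
tcp_rot: [3.137, -0.002, 0.17]
contact_force: [-0.4, -0.3, -2.2]
opening: 0.225
[643.86463575 -34.68194098 277.05518707] [   0.22515929 -116.89916814] [ 3.13742325e+00 -1.65610391e-03  1.70241736e-01] [-0.38465425 -0.27586086 -2.20445645] [0.01006061 0.01454004 0.00768388]
side 201 75 slope s,t [-0.431 -0.426] z at(0,0) 43.2 range s -81.0 -23.0 t -24.0 126.0
```

View pics/t_c.png

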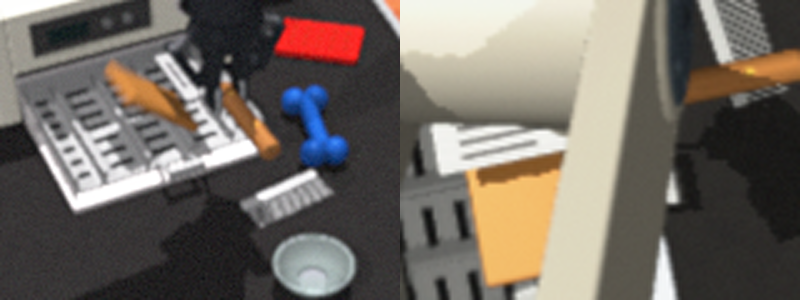

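```bash
python3 -m creep '0 0 0 0 0; 0 0 0 0 0'
python3 - <<'E'
from h import *
from fr import *
o=snap('u')
from bis import *
bis('u','side',(180,110,260,200)); bis('u','top',(130,180,195,250))
a=o['side'][0][110:230,160:320];b=o['top'][0][150:240,140:260]
cv2.imwrite('pics/u_c.png',np.hstack([cv2.resize(a,(400,300),interpolation=2),cv2.resize(b,(400,300),interpolation=2)]))
E
```

```text
clock: 22.4
eef_pos: [643.9, -34.7, 277.0]
tcp_rot: [3.137, -0.002, 0.17]
contact_force: [0.1, 0.8, -1.3]
opening: 0.227
side 492 471 slope s,t [-0.007 -0.009] z at(0,0) 35.4 range s -100.0 1.0 t -43.0 31.0
top 689 686 slope s,t [ 0.    -0.003] z at(0,0) 37.3 range s -100.0 -19.0 t -30.0 34.0
```

View pics/u_c.png

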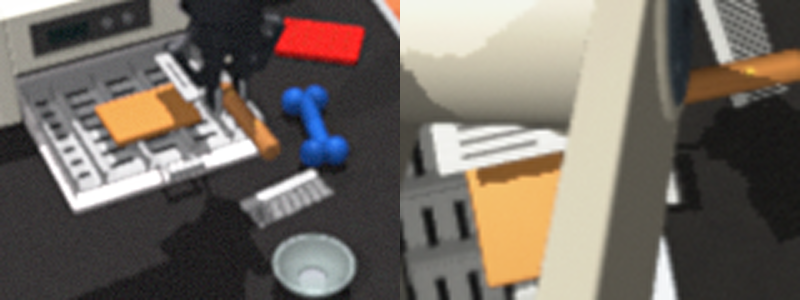

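```bash
python3 go.py 486.4 -295.5 275 0.1213; python3 -c "
from fr import *
print(wd(0.2,-117-130))"; python3 go.py 665 -162 285 .165
```

```text
t=22.50  rows: -19.95 23.03 0.27 2.81
[643.9 -34.7 277.1] [ 3.1374e+00 -1.7000e-03  1.7030e-01] [ 0.4 -0.4 -1.7] 0.215
[ 665.8121336  -162.91818555]
t=22.50  rows: -0.08 12.91 -0.74 0.30
[643.9 -34.7 277.1] [ 3.1374e+00 -1.7000e-03  1.7030e-01] [ 0.4 -0.4 -1.7] 0.215
```

```bash
python3 -m creep '0 0 2 -0.5 0; 0 0 5 -0.8 0; 0 0 9 -0.8 0; 0 -2 13 -0.8 0; 0 -6 16 -0.8 1; 0 -10 18.5 -0.5 2; 0 -14 20.5 0 2.8; 0 -18 22.3 0.2 2.8; 0 -20 23.0 0.3 2.8; 0 -20 23.0 0.3 2.8; 0 -20 23.0 0.3 2.8; 0 -20 23.0 0.3 2.8'; python3 go.py 486.4 -295.5 225 0.1213
```

```text
clock: 23.7
eef_pos: [486.8, -295.0, 275.0]
tcp_rot: [3.137, -0.003, 0.122]
contact_force: [0.6, -0.2, -2.0]
opening: 0.225
t=23.70  rows: -0.06 0.02 5.00 0.03
[ 486.8 -295.   275. ] [ 3.137e+00 -2.900e-03  1.219e-01] [ 0.6 -0.2 -2. ] 0.225
```

```bash
python3 -m creep '0 0 0 2 0; 0 0 0 3.5 0; 0 0 0 4.6 0; 0 0 0 5 0; 0 0 0 5 0; 0 0 0 5 0'; python3 go.py 486.4 -295.5 202 0.1213
python3 - <<'E'
from h import *
o=snap('v')
a=o['side'][0][200:320,170:330];b=o['top'][0][200:290,250:370]
cv2.imwrite('pics/v_c.png',np.hstack([cv2.resize(a,(400,300),interpolation=2),cv2.resize(b,(400,300),interpolation=2)]))
from meas import *
im,d=o['top']; P,uv,col=cloud('v','top',(255,230,300,265)); k=(P[:,2]>14)&(P[:,2]<40); Q=P[k]
print(Q.mean(0), rect(Q[:,:2])); A=np.c_[Q[:,:2]-Q[:,:2].mean(0),np.ones(len(Q))]; print(np.linalg.lstsq(A,Q[:,2],rcond=None)[0])
E
```

```text
clock: 24.3
eef_pos: [487.2, -295.2, 225.2]
tcp_rot: [3.137, -0.003, 0.122]
contact_force: [0.1, -0.0, -0.9]
opening: 0.223
t=24.30  rows: -0.09 0.01 2.32 0.04
[ 487.2 -295.2  225.2] [ 3.1369e+00 -3.1000e-03  1.2200e-01] [ 0.1 -0.  -0.9] 0.223
[ 473.25275727 -181.00944892   25.57204956] ((473.1417236328125, -181.75357055664062), (38.39241409301758, 91.53300476074219), array([[ 448.6122 , -138.60997],
       [ 459.5541 , -229.48662],
       [ 497.67123, -224.89717],
       [ 486.72934, -134.02052]], dtype=float32))
[-1.33317304e-02 -3.35949028e-03  2.55720496e+01]
```

View pics/v_c.png

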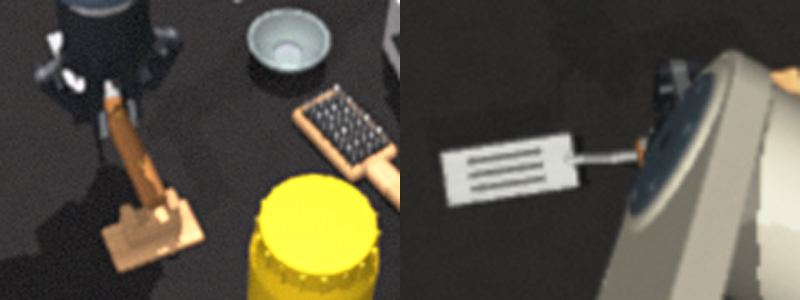

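```bash
python3 -m creep '0 -0.1 0 0.6 0; 0 -0.1 0 1.2 0; 0 -0.1 0 1.7 0; 0 -0.1 0 2.1 0; 0 -0.1 0 2.3 0; 0 -0.1 0 2.3 0; 0 -0.1 0 2.3 0'; python3 go.py 486.4 -295.5 202 0.1213
```

```text
clock: 25.1
eef_pos: [486.3, -295.6, 202.5]
tcp_rot: [3.136, -0.004, 0.122]
contact_force: [-0.3, -0.4, -0.2]
opening: 0.225
t=25.10  rows: 0.01 -0.01 0.05 0.03
[ 486.3 -295.6  202.5] [ 3.1364 -0.0036  0.1219] [-0.3 -0.4 -0.2] 0.225
```

```bash
python3 -m creep '0 0 0 0.1 0; 0 0 0 0.1 0; 0 0 0 0.1 0'; python3 -m creep '20 0 0 0 0; 30 0 0 0 0; 100 0 0 0 0; 100 0 0 0 0; 100 0 0 0 0; 100 0 0 0 0; 100 0 0 0 0; 100 0 0 -0.3 0'
```

```text
clock: 25.4
eef_pos: [486.3, -295.6, 202.3]
tcp_rot: [3.136, -0.004, 0.122]
contact_force: [-3.6, 1.1, 11.6]
opening: 0.222
clock: 26.2
eef_pos: [486.1, -295.5, 205.1]
tcp_rot: [3.137, -0.003, 0.122]
contact_force: [-0.5, -0.8, -0.1]
opening: 1.002
```

```bash
python3 -m creep '100 0 0 -3 0; 100 0 0 -7 0; 100 0 0 -11 0; 100 0 0 -14 0; 100 0 0 -14 0'
python3 - <<'E'
from h import *
o=snap('w')
a=o['side'][0][180:330,150:350];b=o['top'][0][200:300,240:400]
cv2.imwrite('pics/w_c.png',np.hstack([cv2.resize(a,(400,300),interpolation=2),cv2.resize(b,(400,300),interpolation=2)]))
E
```

```text
clock: 26.7
eef_pos: [486.8, -295.6, 349.9]
tcp_rot: [3.132, -0.009, 0.122]
contact_force: [1.4, 0.2, -0.7]
opening: 0.999
```

View pics/w_c.png

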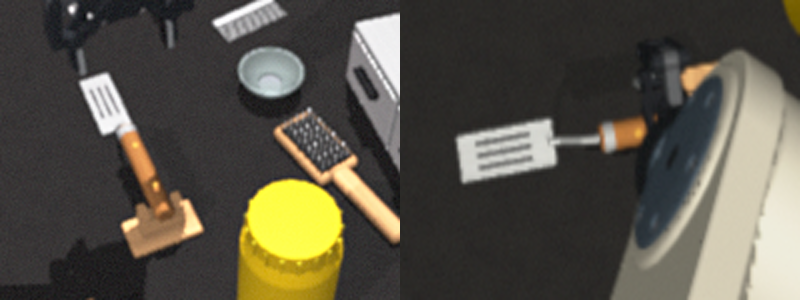

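```bash
python3 -c "
from fr import *
print(wd(-49.5,-155))"; python3 go.py $(python3 -c "
from fr import *
p=wd(-49.5,-155);print(p[0],p[1],300,.1697)")
```

```text
[601.28847711 -80.63338894]
t=26.80  rows: 14.07 -19.89 4.52 -2.74
[ 485.6 -294.9  345.8] [ 3.1358 -0.0043  0.1219] [ 0.   0.1 -0.3] 1.004
```

```bash
python3 -m creep '60 2 -3 0 0; 20 5 -7 0 -1; 0 8 -11 1 -2; 0 11 -15 3 -2.7; 0 13.2 -18.5 4 -2.7; 0 14 -19.8 4.5 -2.7; 0 14 -19.8 4.5 -2.7; 0 14 -19.8 4.5 -2.7'
python3 - <<'E'
from h import *
from meas import *
from fr import *
np.set_printoptions(suppress=True,precision=1)
o=snap('x')
a=o['side'][0][110:230,160:320];b=o['top'][0][140:275,110:290]
cv2.imwrite('pics/x_c.png',np.hstack([cv2.resize(a,(400,300),interpolation=2),cv2.resize(b,(400,300),interpolation=2)]))
P,uv,c=cloud('x','side',(160,130,280,210)); S=st(P)
k=(S[:,0]>-90)&(S[:,0]<-10)&(S[:,1]<-98)&(S[:,1]>-125)&(P[:,2]>28)&(P[:,2]<45)
print(k.sum(), np.percentile(S[k],[2,50,98],axis=0), np.median(P[k,2]))
E
python3 go.py $(python3 -c "
from fr import *
p=wd(-49.5,-155);print(p[0],p[1],193,.1697)")
```

```text
clock: 27.6
eef_pos: [600.1, -82.0, 299.3]
tcp_rot: [3.136, -0.002, 0.17]
contact_force: [-0.6, -0.5, -0.1]
opening: 0.001
55 [[ -68.3 -119.3]
 [ -48.8 -115.9]
 [ -27.2 -104.9]] 33.48629143926678
t=27.70  rows: 0.11 -0.27 10.72 -0.11
[600.2 -82.9 300.2] [ 3.1354 -0.0035  0.1678] [-0.1 -0.6 -0.2] 0.003
```

View pics/x_c.png

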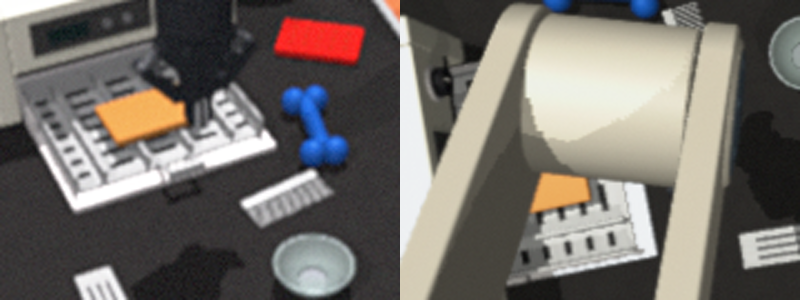

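```bash
python3 -m creep '0 0.1 -0.2 4 0; 0 0.1 -0.2 7.5 0; 0 0.1 -0.2 9.8 0; 0 0.1 -0.2 10.7 0; 0 0.1 -0.2 10.7 0; 0 0.1 -0.2 10.7 0'; python3 go.py $(python3 -c "
from fr import *
p=wd(-49,-124);print(p[0],p[1],193,.1697)")
python3 - <<'E'
from h import *
o=snap('y',('side',))
cv2.imwrite('pics/y_c.png',cv2.resize(o['side'][0][120:220,150:290],None,fx=5,fy=5,interpolation=2))
E
```

```text
clock: 28.3
eef_pos: [601.7, -82.0, 194.4]
tcp_rot: [3.135, -0.005, 0.167]
contact_force: [0.7, 0.1, 1.3]
opening: -0.001
t=28.30  rows: 0.02 -3.24 0.12 -0.15
[601.7 -82.  194.4] [ 3.1349 -0.0049  0.167 ] [0.7 0.1 1.3] -0.001
```

View pics/y_c.png

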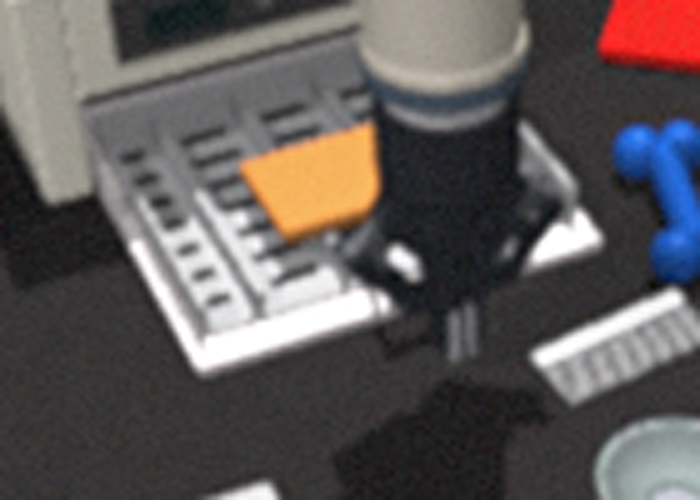

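```bash
python3 -m creep '0 0 -1.5 0.1 0; 0 0 -2.6 0.1 0; 0 0 -3.2 0.1 0; 0 0 -3.7 0.1 0; 0 0 -4.3 0.1 0; 0 0 -5 0.1 0; 0 0 -5.8 0.1 0; 0 0 -6.6 0.1 0; 0 0 -7.4 0.1 0; 0 0 -8.2 0.1 0; 0 0 -9 0.1 0'
python3 - <<'E'
from h import *
from fr import *
s=sense();print(s['eef_pos'],st(s['eef_pos']),s['tcp_rot'],s['contact_force'],s['wrist_torque'])
o=snap('z',('side',))
cv2.imwrite('pics/z_c.png',cv2.resize(o['side'][0][100:220,150:290],None,fx=5,fy=5,interpolation=2))
E
python3 go.py $(python3 -c "
from fr import *
p=wd(-49,20);print(p[0],p[1],193,.1697)")
```

```text
clock: 29.45
eef_pos: [587.3, 6.9, 193.8]
tcp_rot: [3.133, -0.007, 0.168]
contact_force: [-0.1, -8.0, 6.1]
opening: 0.001
[587.25497533   6.88592612 193.83757945] [-48.55107189 -66.3677868 ] [ 3.13315082 -0.00668322  0.16844307] [-0.10630467 -7.98550463  6.05778089] [-1.36276014  0.14065622  0.05562845]
t=29.50  rows: -0.04 -8.53 -0.00 -0.09
[586.9   7.9 193.6] [ 3.1341 -0.0062  0.1681] [ 0.5 -0.8  1.6] 0.002
```

View pics/z_c.png

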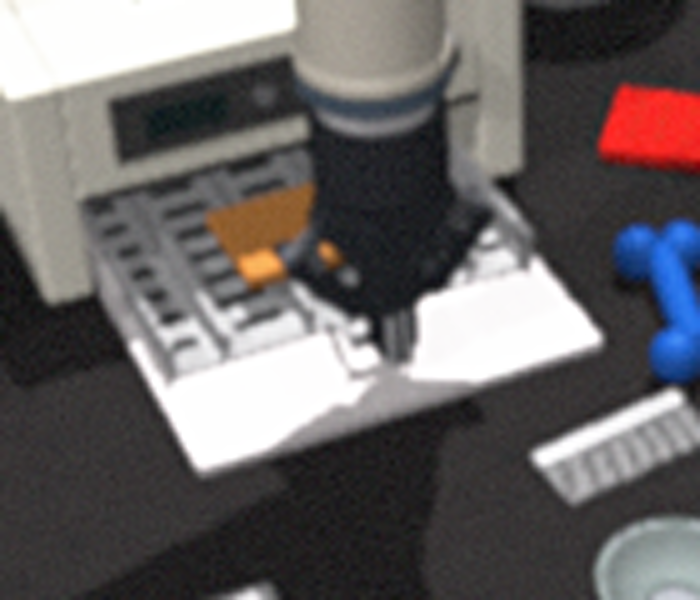

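```bash
python3 -m creep '0 0 -0.8 0 0; 0 0 -1.6 0 0; 0 0 -2.4 0 0; 0 0 -3.2 0 0; 0 0 -4.0 0 0; 0 0 -4.8 0 0; 0 0 -5.6 0 0; 0 0 -6.4 0 0; 0 0 -7.2 0 0; 0 0 -8 0 0; 0 0 -8.5 0 0'
python3 - <<'E'
from h import *
from fr import *
s=sense();print(s['eef_pos'],st(s['eef_pos']),s['tcp_rot'],s['contact_force'],s['wrist_torque'])
o=snap('aa',('side',))
cv2.imwrite('pics/aa_c.png',cv2.resize(o['side'][0][80:200,150:290],None,fx=5,fy=5,interpolation=2))
E
```

```text
clock: 30.6
eef_pos: [571.9, 91.9, 192.9]
tcp_rot: [3.133, -0.004, 0.169]
contact_force: [-2.4, -7.7, 4.0]
opening: 0.0
[571.866854    91.85521557 192.86477126] [-49.36797019  19.97980786] [ 3.13329756 -0.00403589  0.1691326 ] [-2.42785906 -7.74960335  4.01214038] [-1.21850753  0.34301582  0.01221067]
```

View pics/aa_c.png

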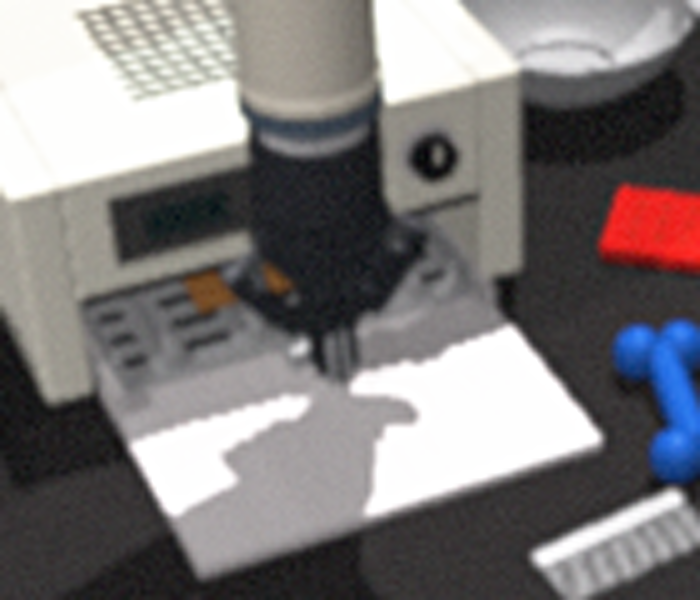

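```bash
python3 -m creep '0 0 -0.3 0 0; 0 0 -0.5 0 0; 0 0 -0.7 0 0'
python3 - <<'E'
from h import *
from fr import *
s=sense();print(s['clock'],st(s['eef_pos']),s['contact_force'])
im,_=load('aa','side')
for n,p in {'mouthfloorL':(-49.5-118,80,8),'mouthfloorR':(-49.5+118,80,8),'bar':(-49.5,40,30)}.items():
    w=wd(*p[:2]); print(n,(proj('side',[*w,p[2]])[0]-[150,80])*5)
E
```

```text
clock: 30.95
eef_pos: [570.7, 99.4, 192.8]
tcp_rot: [3.134, -0.004, 0.169]
contact_force: [0.9, -5.3, 1.2]
opening: -0.003
30.95 [-49.23105607  27.63165285] [ 0.89088927 -5.29948645  1.20759615]
mouthfloorL [113.05626521 384.0229352 ]
mouthfloorR [462.31605907 283.79145174]
bar [313.86786241 339.02992401]
```

```bash
python3 -m creep '0 0 -0.15 0 0; 0 0 -0.3 0 0; 0 0 -0.3 0 0'; python3 -c "
from h import *
from fr import *
s=sense();print(s['clock'],st(s['eef_pos']),s['contact_force'],s['wrist_torque'])"
```

```text
clock: 31.25
eef_pos: [570.3, 102.1, 192.8]
tcp_rot: [3.133, -0.004, 0.17]
contact_force: [0.4, -6.4, 1.1]
opening: 0.002
31.25 [-49.22428023  30.3583428 ] [ 0.44385486 -6.35597666  1.05877487] [-1.19457598  0.00978532 -0.00581802]
```

```bash
python3 -m creep '0 0 -0.1 0 0; 0 0 -0.2 0 0; 0 0 -0.2 0 0'
python3 - <<'E'
from h import *
from fr import *
s=sense();print(s['clock'],st(s['eef_pos']),s['contact_force'],s['wrist_torque'])
o=snap('bb',('side',))
cv2.imwrite('pics/bb_c.png',cv2.resize(o['side'][0][80:200,150:290],None,fx=5,fy=5,interpolation=2))
E
```

```text
clock: 31.55
eef_pos: [570.2, 102.7, 192.9]
tcp_rot: [3.13, -0.004, 0.171]
contact_force: [1.9, -18.7, 2.4]
opening: 0.002
31.55 [-49.21944543  30.9110714 ] [  1.89812948 -18.66416004   2.39202436] [-2.72579715 -0.36526595  0.0404398 ]
```

View pics/bb_c.png

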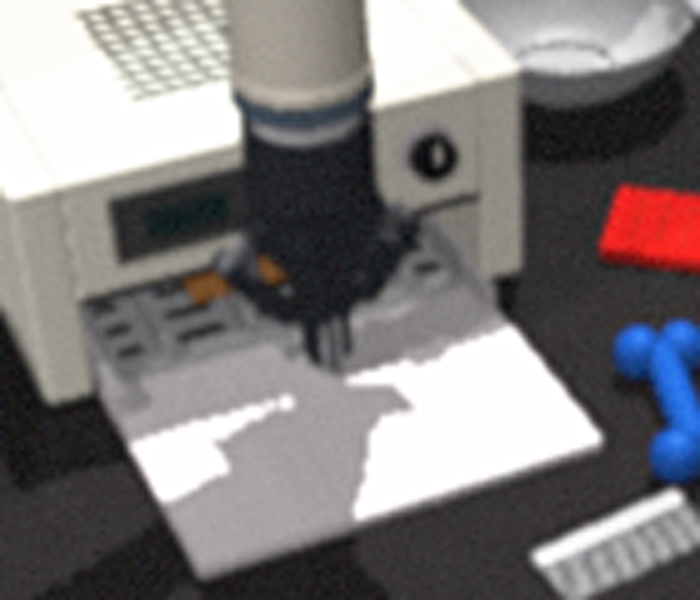

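```bash
python3 -m creep '0 0 1 0 0; 0 0 3 0 0; 0 0 6 -1 0; 0 0 10 -4 0; 0 0 14 -9 0; 0 0 18 -14 0; 0 -3 22 -17 0; 0 -7 24 -17 0; 0 -11 25 -17 0; 0 -15 25 -17 0; 0 -15 25 -17 0'
python3 - <<'E'
from h import *
from meas import *
from fr import *
np.set_printoptions(suppress=True,precision=1)
s=sense();print(s['clock'],s['eef_pos'],s['contact_force'])
o=snap('cc')
a=o['side'][0][80:200,140:300];b=o['top'][0][140:275,90:270]
cv2.imwrite('pics/cc_c.png',np.hstack([cv2.resize(a,(400,300),interpolation=2),cv2.resize(b,(400,300),interpolation=2)]))
for n,box in(('top',(110,140,200,280)),('side',(150,130,260,170))):
    P,uv,c=cloud('cc',n,box); S=st(P)
    k=(S[:,0]>-100)&(S[:,0]<0)&(S[:,1]<62)&(S[:,1]>20)&(P[:,2]>27)&(P[:,2]<45)
    if k.sum(): print(n,k.sum(), np.percentile(S[k],[2,10,50,98],axis=0).tolist())
E
```

```text
clock: 32.7
eef_pos: [458.6, -168.1, 364.4]
tcp_rot: [3.133, -0.001, 0.168]
contact_force: [-0.5, 0.0, -0.3]
opening: -0.001
32.7 [ 458.6 -168.1  364.4] [-0.5  0.  -0.3]
top 94 [[-71.08877733153686, 40.17934941451465], [-68.81454141219606, 40.56684415844419], [-50.7639724061234, 44.67303778868268], [-29.256264783200926, 59.7747280717293]]
side 46 [[-70.27942035372892, 35.08480576609908], [-68.55471439753615, 36.6144506696396], [-51.05406740584459, 38.868908948530745], [-30.1279936414744, 47.06065999523978]]
```

View pics/cc_c.png

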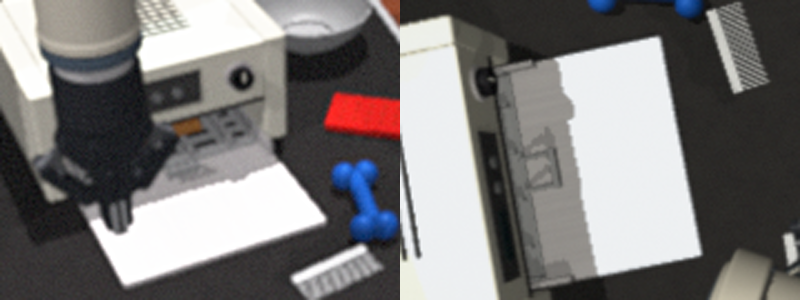

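```bash
python3 -m creep '0 -4 -4 -3 0; 0 -8 -8 -5 0; 0 -11 -12 -5 0; 0 -13 -17 -5 0; 0 -13 -22 -5 0; 0 -13 -26 -5 0; 0 -13 -26 -5 0; 0 -13 -26 -5 0'
python3 - <<'E'
from meas import *
from fr import *
np.set_printoptions(suppress=True,precision=2)
o=snap('dd')
im,d=o['top'];hsv=cv2.cvtColor(im,cv2.COLOR_BGR2HSV)
m=cv2.inRange(hsv,(0,0,110),(180,70,255)); m[:235]=0;m[265:]=0;m[:,:255]=0;m[:,300:]=0
vv,uu=np.nonzero(m);W=plane('top',np.c_[uu,vv],2.5)[:,:2]; print('blade now',rect(W)[:2],rect(W)[2].tolist(),'z',np.median(depthpts('top',np.c_[uu,vv],d)[:,2]))
P,uv,col=cloud('dd','top',(300,215,395,270)); k=(P[:,2]>49.5)&(P[:,2]<62); Q=P[k,:2]
u=np.array([np.cos(1.694),np.sin(1.694)]); rel=Q-np.array([465.65,-135.7]); s=rel@u; t=rel@np.array([-u[1],u[0]]); Q=Q[abs(t)<25]; s=s[abs(t)<25]
l=cv2.fitLine(Q.astype(np.float32),cv2.DIST_HUBER,0,.01,.01).ravel(); print(len(Q),l,np.arctan2(l[1],l[0])%np.pi,np.percentile(s,[1,99]))
E
```

```text
clock: 33.6
eef_pos: [291.2, 69.8, 412.4]
tcp_rot: [3.132, -0.007, 0.174]
contact_force: [-0.1, 0.4, 0.6]
opening: 0.0
blade now ((472.7138977050781, -182.66973876953125), (39.41486358642578, 93.61771392822266)) [[447.22503662109375, -138.7406005859375], [459.10662841796875, -231.60125732421875], [498.2027587890625, -226.598876953125], [486.3211669921875, -133.73822021484375]] z 2.829033754526563
508 [   0.12   -0.99  492.4  -334.84] 1.6956052 [-264.64 -138.14]
```

View pics/dd_top.png

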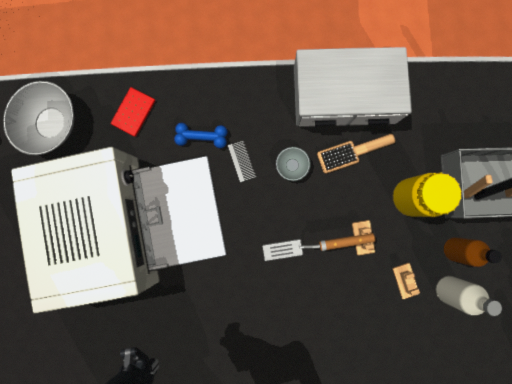

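View pics/dd_side.png

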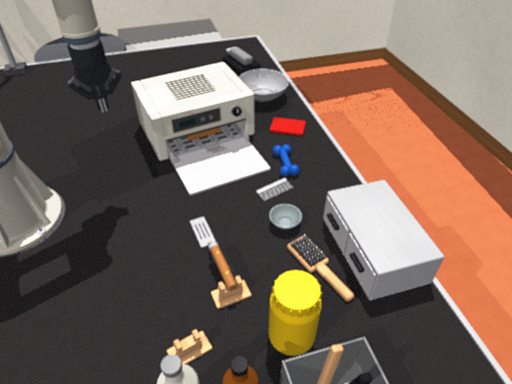

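Run:
```python
from bis import *
im,d=load('dd','side')
cv2.imwrite('pics/dd_z.png',cv2.resize(im[115:175,155:265],None,fx=7,fy=7,interpolation=2))
hsv=cv2.cvtColor(im,cv2.COLOR_BGR2HSV); m=cv2.inRange(hsv,(6,120,60),(25,255,255)); m[:120]=0;m[150:]=0;m[:,:170]=0;m[:,250:]=0
vv,uu=np.nonzero(m);P=depthpts('side',np.c_[uu,vv],d);print(len(P),np.percentile(P[:,2],[10,50,90]),st(P).min(0),st(P).max(0))
for t in('a','dd'):
  im,_=load(t,'top'); h=cv2.cvtColor(im,cv2.COLOR_BGR2HSV)
a,_=load('a','top');b,_=load('dd','top'); df=cv2.absdiff(a,b).max(2); df[:,:235]=0; df=cv2.morphologyEx((df>50).astype(np.uint8),cv2.MORPH_OPEN,np.ones((2,2)))
n,_,st_,c=cv2.connectedComponentsWithStats(df); print([(s[4],ce.round().tolist()) for s,ce in zip(st_[1:],c[1:]) if s[4]>6])
```

```text
184 [29.00036065 34.84200923 60.89346461] [-380.50560392 -929.28505732] [ 18.70354708 158.29967215]
[]
```

View pics/dd_z.png

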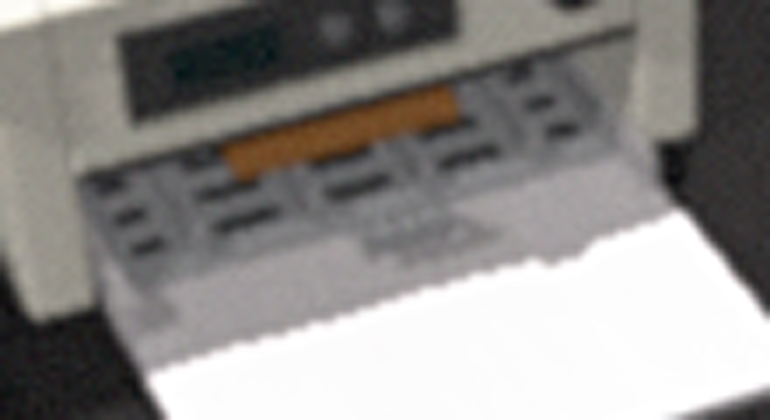

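```bash
python3 -c "
from rig import sign_off,sense
print(sense()['clock'],sense()['qvel'].round(3)); print(sign_off())"
```

```text
33.7 [-0.045  0.002  0.004 -0.004  0.002 -0.001]
the job is handed in; nothing more can be done
None
```

The biscuit is flipped and lies flat on the tray's ribs, the turner is back on the left-hand rest, and the tray is fully home. I handed the job in at 33.7 s with the robot touching nothing.

**Flip:** I slid the blade into the gap under the biscuit, lifted it a few mm and shifted it against the side wall. I then levered it up on edge against a rib and tipped it over. The first try at levering slid too far left, so I lowered it and repeated from a position further right. When it settled, its plain face was up, the slope was under 0.01 and the top face was at z ≈ 37 mm, so it lies flat on the ribs.

**Last checks:**
- **Turner:** it is within about 1 mm and 0.002 rad of where it started.
- **Tray:** the push ended with the force rising to 19 N at the stop. The bar's outer face measures 135 mm from the deck's front edge, as expected for fully home.
- **Biscuit:** seen through the mouth, it is still flat and looks whole. I could only see part of it there.
- **Bench:** an image difference against the start shows no change right of the tray. The red look-alike and the chew bone lay outside that strip; by eye they look unmoved.

**What disagreed or went wrong:**
- While shifting the biscuit, the blade's edge pressed the tray's side wall with about 5 N before I raised it.
- The wrist torque at the final push fitted the lever arm at the bar only roughly, but the measured tray position agreed.
- The side camera reads about 1.5 mm lower and 3–5 mm nearer than the top camera. I relied on the top camera.

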